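# Set the brake screw of a decorating wheel

## Robot

A 6-joint arm with a two-finger parallel gripper is mounted at the origin on the work surface. World frame = base frame: x ahead of the robot, y to its left, z up, the work surface at z = 0. Lengths are in m, angles in rad, forces in N, time in s.
With the tool pointing down it reaches from about 0.25 to 0.775 m from the base axis. Payload 4 kg.
Tool frame: the origin (TCP) lies at the very end of the fingers, on their centre line; the grasp point (between the pads) lies 19 mm behind it; z points along the fingers, x is the direction in which the jaws open and shut, and the axes are right-handed (so a half turn about z gives the same grasp; the last joint's range is limited). The gripper opens to 94 mm and grips with 3 to 60 N. Pads are 16 mm wide; open, the fingers measure 119 mm over their backs; the gripper's body (75 mm by 177 mm) begins 78 mm behind the grasp point.
Start: joints at [-1.21, 0.087, 1.371, -0, 1.684, -0.103], TCP at [0.246, -0.492, 0.206] pointing down, gripper open.
Joint ranges: [-3.1, 3.1], [-0.76, 2.03], [0.27, 2.55], [-1.08, 4.22], [0.17, 2.65], [-2.57, 2.57]. Speed limits (rad/s): [2.79, 2.79, 3.14, 3.14, 3.14, 3.14].

## Interface

Orientations are given as [roll, pitch, yaw] about the fixed x, y, z axes, in that order (R = Rz(yaw) Ry(pitch) Rx(roll)).
In Python, from bench import robot, cams, ticket gives the robot as it stands.
- The arm moves only by the tool jog_arm, never from a script. Its argument "series" is a list of rows, each an object of numbers: "x", "y", "z": the shift along the tool's x, y, z in m; "rx", "ry", "rz": the turn, a rotation vector about the tool's x, y, z in degrees. A call has 1 to 12 rows; each row shifts and turns the pose as measured when the row begins, along the tool's axes as they then stand; what a row does not reach is not made up. A row lasts 1/12 s, in which the tool goes at most 41.7 mm and 7.16 degrees, less where a joint would pass 70% of its speed; a pose out of reach is approached as far as the arm can. A call with a gripper value outside its range is refused whole. "claw" is the opening, from 0 (shut) to 1 (fully open), set as the call begins (left out, the last holds). The fingers move at their own pace and stop on an object; the grip force is fixed at half the most. Time passes only in rows, so rows that do not move let the fingers close. It gives the time, the measured TCP pose, the force and the opening at its end, in the units of the state.
- robot.get_obs(): the state, without advancing time (a new reading comes with each control period).
- cams.snapshot(name): name is "scene" or "top" or "wrist"; returns a dict with "img" (400x640x3 uint8, red, green, blue), "mtx" (3x3 intrinsics, pixels), "k1" (the pictures are not rectified: a ray, as slopes to the right and down, at radius r is drawn at 1 + k1 r^2 times it, then the intrinsics apply), "origin" and "attitude" of the camera in the world. Camera axes: x right, y down, z forward; pixel columns grow to the right and rows downward; lengths in m; the calibration is good to about 2 mm. A picture is of the moment at which its call begins. There is no depth.
- ticket.close_job(): hands the job in, once; it reports no verdict.
Trained networks look in a picture, given as the dict that the camera call returned (one of the last four; its "shot" number tells which), for a name from the list of things; names that differ only in an ending like _2 or _b are one class to them, and where a whole thing is asked for, a point or a joint stands for the part that bears it (a point fixed in the world has none). Each returns a list of dicts, best first, with "p" (0 to 1); they miss things now and then, are a little off and sometimes report something else, mostly with a low value. They report only what shows in the picture. A call takes as long as a camera call.
- cams.look_for(thing, picture): "bbox" ([left, top, width, height] in pixels, round what is visible of it).
The state is a dict: "time": time; "joint_positions": joint angles; "qvel": joint speeds; "joint_torque": joint torques, N m; "tool_pos": TCP position; "ee_rot": TCP orientation; "wrist_force": force on the tool from outside, world axes, zero at the start; "wrist_torque": the same for the moment, N m; "width": finger opening in m.
Only numpy, scipy, OpenCV 4.12 (cv2) and the standard library are available. Lean on these libraries where they do the work, as an engineer would, in place of code of your own. Each camera call takes 0.05 s, during which the arm holds its last target.

## Task

Adjust the brake of the potter's decorating wheel: turn the T-handled screw clockwise (seen from above) until you feel it bottom, only gently tight and not wrung down, then back it off by one sixth of a turn (60 degrees). Then swing the lock lever beside it fully over to its stop, anticlockwise seen from above, let go, and leave the bowl on the wheel and the pots and tools around it where they are.

Things in the scene. Friction and masses are not known exactly. Their poses are not given: they have to be found in the camera images.
- stand: Grey iron stand of the wheel, fixed. Origin on the table plane under the screw's axis. In its frame: base plate x -60..140, y -130..320 mm, 20 mm thick; steel wheel head 220 mm across, top 100 mm up, centre x 60, y 200; round boss round the screw 74 mm across, 96 mm high, six black ticks on top, one every 60 degrees; lock lever's vertical pivot at x 0, y -85.
- handle (a point): Centre of the screw's steel T-handle, on its vertical axis: a bar 60 mm long, 12 thick, 26 high, 117 to 143 mm above the table, on a stem 18 mm thick. x runs along the bar to the end with a small dark stud on top (9 mm across, 3 mm high); z is up. Clockwise from above (yaw falling) screws it in; the handle keeps its height. It drags about 0.06 N m and stays where it is left.
- screw: The whole screw; origin on its axis at table height, axes as the handle's. Where it bottoms lies inside the boss, unseen, and differs each time: 25 to 110 degrees clockwise of the start. There the turning moment climbs at once, by 0.1 N m per degree of further twist (the handle springs back if let go). 0.1 to 0.3 N m above the drag is gently tight; over 0.5 N m damages it. The back-off counts from first touch.
- lock_knob (a point): Middle of the upright black knob at the end of the lock lever: 18 mm diameter, 80 to 125 mm above the table, 70 mm from the lever's pivot. The level arm below it is 14 mm wide, 10 thick, 71 to 81 mm up; this frame's -x points from pivot to knob. About 2 N across the arm moves it; it stays where it is left.
- lock (a joint): Angle of the lock lever: 0 when its arm points along the stand's -x (unlocked), growing as it swings anticlockwise from above (knob towards the stand's -y) to 1.0 rad at the stop (locked). Starts at 0 to 0.25.
- bowl: Bystander: cream bowl, 130 mm across, 60 mm high, standing on the wheel head; origin under its centre. Leave it alone.
- vase_a: Bystander: slate-grey vase, 72 mm across, 150 mm high, on the table to the right of the stand; origin under its centre. Leave it alone.
- vase_b: Bystander: slate-grey vase, 84 mm across, 175 mm high, on the table to the left of the stand; origin under its centre. Leave it alone.
- jar: Bystander: amber glass jar, 60 mm across, 75 mm high, on the table close to the right of the stand; origin under its centre. Leave it alone.
- cup: Bystander: unglazed cup, 70 mm across, 70 mm high, on the table in front of the wheel; origin under its centre. Leave it alone.
- brush: Bystander: brush, 200 mm long, lying on the table in front of the stand. Leave it alone.
- rib: Bystander: flat wooden throwing rib, 100 x 50 x 6 mm, lying on the table in front and to the right of the stand. Leave it alone.

How it is judged:
By the outcome, as a careful person would: the job done as asked, in the order asked, and still so for the second after the job is handed in, with the robot touching nothing.
It also fails if it takes over 69 s, if anything falls off the work surface, if the arm or the gripper's body presses on something with over 40 N, if the wrist force passes 120 N, or if a joint passes its speed limit or range.

## Working session

There is one attempt and no reset: what is moved stays moved. The work goes in short steps, Python scripts to look and compute and a tool call to move; the robot and the scene stay as the last step left them, time stands still between calls to the robot, and variables do not carry over. Pictures are saved under pics/ and viewed, and the job is handed in when it is done.

Besides the shell and the picture viewer there is one more tool, called after "Request:" by a JSON object that holds its "op" and its "data", one argument or row to a line. jog_arm: Moves the arm, as the interface text tells. Its arguments: {"type":"object","properties":{"series":{"type":"array","items":{"type":"object","properties":{"x":{"type":"number"},"y":{"type":"number"},"z":{"type":"number"},"rx":{"type":"number"},"ry":{"type":"number"},"rz":{"type":"number"}}}},"claw":{"type":"number"}},"required":["series"]}

```bash
ls; mkdir -p pics
cat > h.py <<'E'
from bench import robot, cams, ticket
import numpy as np, cv2
from scipy.spatial.transform import Rotation as R
def snap(name,fn=None):
    s=cams.snapshot(name)
    if fn: cv2.imwrite('pics/'+fn,s['img'][:,:,::-1])
    return s
def att(s):
    a=np.array(s['attitude'],float)
    return a if a.shape==(3,3) else R.from_euler('xyz',a).as_matrix()
def proj(s,P):
    P=np.atleast_2d(P); c=(P-np.array(s['origin']))@att(s)
    sl=c[:,:2]/c[:,2:]; r2=(sl**2).sum(1,keepdims=True); d=sl*(1+s['k1']*r2)
    m=np.array(s['mtx']); return np.c_[d[:,0]*m[0,0]+m[0,2],d[:,1]*m[1,1]+m[1,2]]
def atz(s,px,z):
    px=np.atleast_2d(px).astype(float); m=np.array(s['mtx'])
    d=np.c_[(px[:,0]-m[0,2])/m[0,0],(px[:,1]-m[1,2])/m[1,1]]; u=d.copy()
    for _ in range(30): u=d/(1+s['k1']*(u**2).sum(1,keepdims=True))
    ray=np.c_[u,np.ones(len(u))]@att(s).T; o=np.array(s['origin'])
    return o+ray*((z-o[2])/ray[:,2:])
E
python3 - <<'E'
from h import *
for n in ['scene','top','wrist']:
    s=snap(n,n+'0.png'); print(n,s['mtx'],s['k1'],s['origin'],s['attitude'])
    for t in ['handle','screw','lock_knob','lock','bowl','vase_a','jar','cup','brush','rib','stand']:
        print(t,[(np.round(d['bbox'],1).tolist(),round(d['p'],2)) for d in cams.look_for(t,s)[:3]])
print(robot.get_obs())
E
```

```text
pics
scene [[406.30211359   0.         319.05990986]
 [  0.         406.30211359 199.54670479]
 [  0.           0.           1.        ]] -0.1030402704366957 [1.40133162 0.25391322 0.7091717 ] [-2.18445441 -0.00937456  1.79585679]
handle [([301.0, 179.1, 16.4, 26.5], 0.63), ([219.5, 150.2, 25.7, 51.8], 0.62)]
screw [([300.3, 185.5, 16.6, 19.4], 0.57)]
lock_knob [([277.6, 167.7, 16.4, 39.7], 0.58)]
lock [([274.8, 166.3, 17.6, 39.4], 0.59)]
bowl [([340.6, 200.7, 60.3, 49.8], 0.87)]
vase_a [([219.8, 148.9, 22.3, 52.4], 0.97), ([456.3, 212.8, 46.4, 71.4], 0.71)]
jar [([218.4, 207.0, 24.3, 31.0], 0.81), ([289.4, 179.2, 10.4, 16.9], 0.4)]
cup [([418.6, 204.7, 29.5, 33.9], 0.58)]
brush [([345.3, 192.7, 62.2, 27.4], 0.69)]
rib [([302.3, 180.6, 15.4, 24.5], 0.56), ([292.6, 179.8, 6.3, 16.8], 0.46), ([219.5, 149.2, 23.6, 52.2], 0.4)]
stand [([239.9, 167.8, 189.7, 142.3], 0.85)]
top [[394.12316432   0.         321.08234164]
 [  0.         394.12316432 191.5259514 ]
 [  0.           0.           1.        ]] 0.03465611305705134 [0.5175895  0.08987214 1.03559931] [-3.08509317 -0.03075    -1.59492
[... 966 characters left out ...]

cup []
brush []
rib []
stand []
{'time': 1.8, 'joint_positions': array([-1.21010944e+00,  8.72299451e-02,  1.37072879e+00, -1.04807714e-05,
        1.68363016e+00, -1.03077343e-01]), 'qvel': array([0.00151438, 0.00110164, 0.00030175, 0.00092051, 0.00076846,
       0.00029096]), 'joint_torque': array([-9.57864577e-04, -3.40029323e+01, -3.02589798e+01,  7.18014850e-02,
        2.38558900e-02,  1.41892914e-05]), 'tool_pos': array([ 0.24602781, -0.49190237,  0.20547487]), 'ee_rot': array([ 3.14158191e+00, -2.65862963e-06, -1.10703328e+00]), 'wrist_force': array([-0.1243455 , -0.66623256, -0.3794426 ]), 'wrist_torque': array([-0.02273218, -0.01919535,  0.01993603]), 'width': 0.09398077000412133}
```

View pics/top0.png

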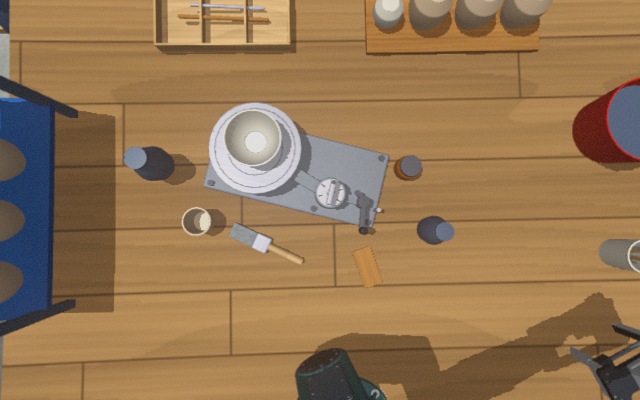

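View pics/scene0.png

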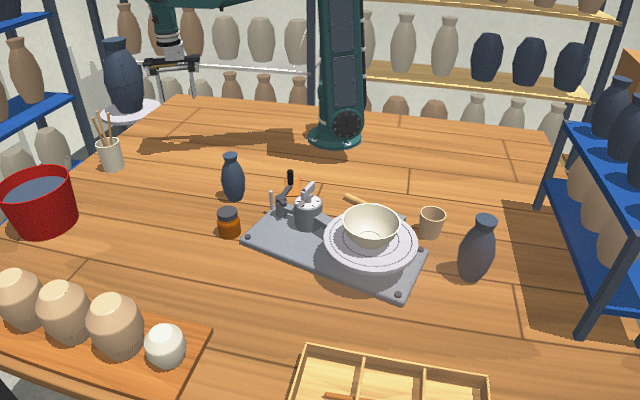

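Run:
```python
import cv2
a=cv2.imread('pics/top0.png')[140:250,290:430]; cv2.imwrite('pics/topc.png',cv2.resize(a,None,fx=5.5,fy=5.4,interpolation=cv2.INTER_CUBIC))
a=cv2.imread('pics/scene0.png')[150:260,240:380]; cv2.imwrite('pics/scenec.png',cv2.resize(a,None,fx=5.5,fy=5.4,interpolation=cv2.INTER_CUBIC))
```

```text
(no output)
```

View pics/topc.png

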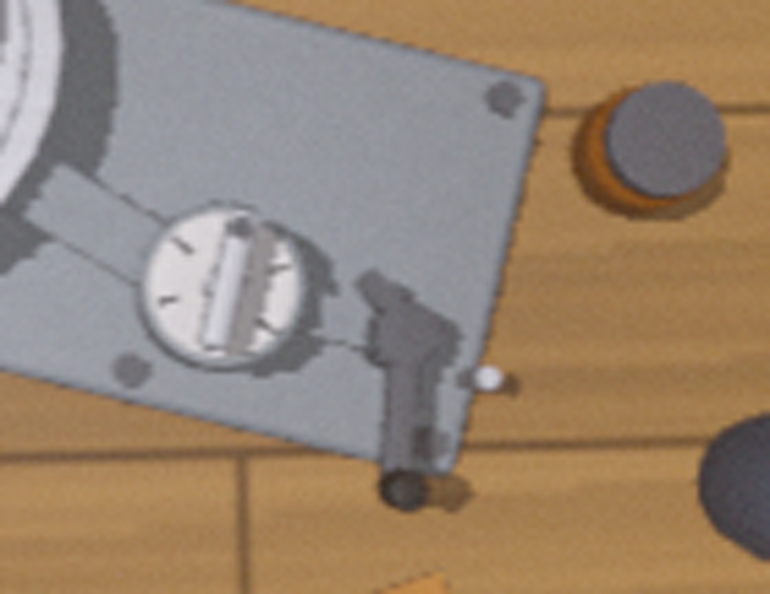

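View pics/scenec.png

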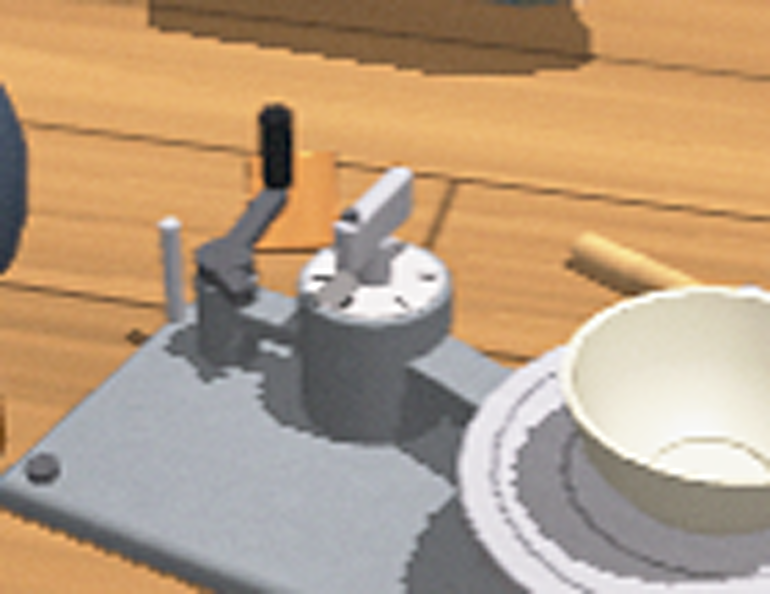

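```bash
cat > fit.py <<'E'
from h import *
import pickle
s=snap('top'); c=snap('scene'); 
pickle.dump((s,c),open('sc.pkl','wb'))
from scipy.optimize import least_squares
L=[((-60,-130,20),(370.5,228)),((140,-130,20),(389.1,154.8)),((-60,320,20),(205,186)),((0,0,96),(330.5,193.1)),((60,200,100),(255,148))]
S=np.array([l[0] for l in L])/1000; px=np.array([l[1] for l in L])
def st(p,S): 
    S=np.atleast_2d(S); ca,sa=np.cos(p[2]),np.sin(p[2])
    return np.c_[p[0]+ca*S[:,0]-sa*S[:,1],p[1]+sa*S[:,0]+ca*S[:,1],S[:,2]]
if __name__=='__main__':
    r=least_squares(lambda p:(proj(s,st(p,S))-px).ravel(),[.5,.07,0.2]); p=r.x
    print(p, np.degrees(p[2]), r.fun.round(1))
    e=atz(s,[(290+237/5.5,140+222/5.4),(290+215/5.5,140+345/5.4)],.143); print(e, np.degrees(np.arctan2(*(e[0]-e[1])[[1,0]])),np.linalg.norm(e[0]-e[1]),e.mean(0))
    k=atz(s,[(290+404/5.5,140+490/5.4)],.125); pv=st(p,[[0,-.085,.08]]); print('knob',k,'pivot',pv,np.linalg.norm((k-pv)[0,:2]),'lock',np.arctan2(*(k-pv)[0,[1,0]])-p[2]-np.pi)
    a=np.linspace(0,2*np.pi,60)
    circ=lambda x,y,z,rr:np.c_[x+rr*np.cos(a),y+rr*np.sin(a),a*0+z]
    pts=[st(p,circ(0,0,.096,.037)),st(p,circ(.06,.2,.1,.11)),st(p,np.array([(-.06,-.13,.02),(.14,-.13,.02),(.14,.32,.02),(-.06,.32,.02)])),
      circ(k[0,0],k[0,1],.125,.009),np.vstack([e,e-[0,0,.026]])]
    for im,n,(x0,y0) in((s,'ov_top.png',(200,100)),(c,'ov_scene.png',(240,150))):
        I=im['img'][y0:y0+150,x0:x0+200,::-1]; I=cv2.resize(I,None,fx=4,fy=4,interpolation=cv2.INTER_CUBIC)
        for P in pts:
            for u,v in proj(im,P): cv2.circle(I,(int((u-x0+.5)*4),int((v-y0+.5)*4)),1 if len(P)>10 else 3,(0,0,255),-1)
        cv2.imwrite('pics/'+n,I)
E
python3 fit.py
```

```text
[ 0.56693271  0.03708102 -0.27035411] -15.490149385867312 [ 1.7  1.1  1.2 -0.4 -3.2  0.3  0.1 -0.5  0.3 -0.5]
[[0.59053313 0.03330916 0.143     ]
 [0.53895463 0.04372522 0.143     ]] -11.417094847365496 0.05261973288731214 [0.56474388 0.03851719 0.143     ]
knob [[ 0.47560341 -0.03500977  0.125     ]] pivot [[ 0.54423153 -0.04483147  0.08      ]] 0.06932736526124704 lock 0.1282045431147263
```

View pics/ov_top.png

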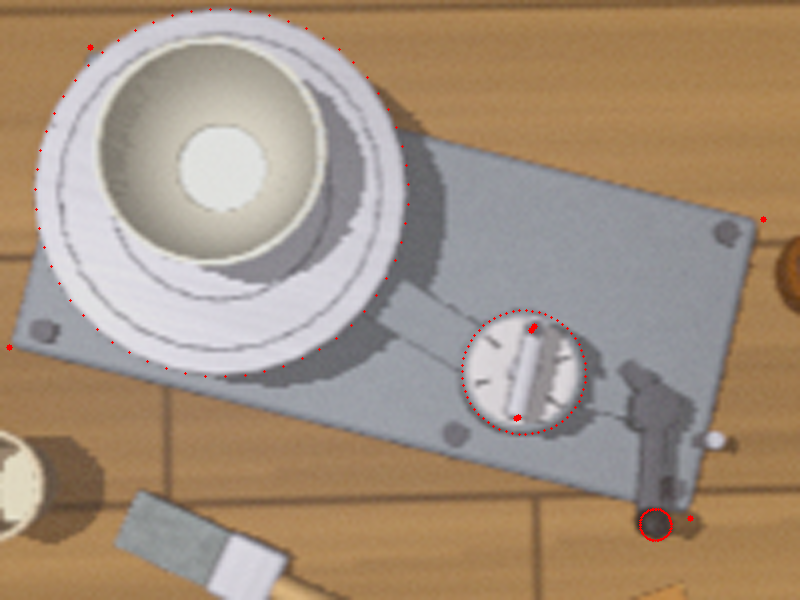

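View pics/ov_scene.png

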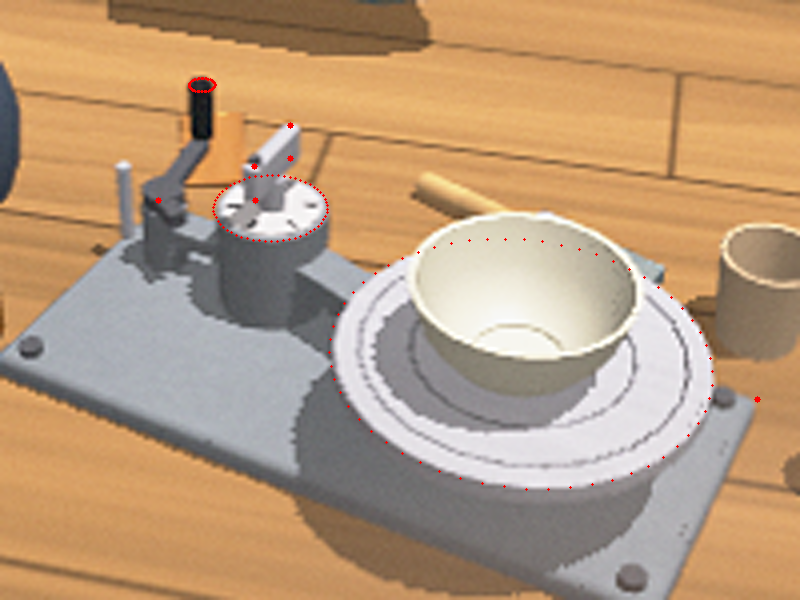

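Request:
{"op": "jog_arm", "data": {
  "series": [
    {"z": -0.04},
    {"x": -0.02,"y": -0.032},
    {"x": -0.02,"y": -0.032},
    {"x": -0.02,"y": -0.032},
    {"x": -0.02,"y": -0.032},
    {"x": -0.02,"y": -0.032},
    {"x": -0.02,"y": -0.032},
    {"x": -0.02,"y": -0.032},
    {"x": -0.02,"y": -0.032},
    {"x": -0.02,"y": -0.032},
    {"x": -0.02,"y": -0.032},
    {"x": -0.02,"y": -0.032}
  ]
}}

```text
invalid input
```

Request:
{"op": "jog_arm", "data": {
  "series": [
    {"rz": -7},
    {"rz": -7},
    {"rz": -7},
    {"rz": -7},
    {"rz": -7},
    {"rz": -7},
    {"rz": -7},
    {"rz": -7},
    {"rz": -7},
    {"rz": -7},
    {"rz": -7},
    {"rz": -7}
  ]
}}

```text
invalid input
```

Request:
{"op": "jog_arm", "data": {
  "series": [
    {"rz": -7},
    {"rz": -7},
    {"rz": -7},
    {"rz": -7},
    {"rz": -7},
    {"rz": -7},
    {"rz": -7}
  ]
}}

```text
invalid input
```

Request:
{"op": "jog_arm", "data": {
  "series": [
    {"x": 0,"y": 0,"z": -0.04,"rx": 0,"ry": 0,"rz": 0}
  ]
}}

```text
time: 1.98
tool_pos: [0.2437, -0.4858, 0.2333]
ee_rot: [-3.139, 0.025, -1.107]
wrist_force: [0.3, 0.6, -2.0]
width: 0.0941
```

Request:
{"op": "jog_arm", "data": {
  "series": [
    {"x": -0.02,"y": -0.032,"z": 0,"rx": 0,"ry": 0,"rz": 0},
    {"x": -0.02,"y": -0.032,"z": 0,"rx": 0,"ry": 0,"rz": 0},
    {"x": -0.02,"y": -0.032,"z": 0,"rx": 0,"ry": 0,"rz": 0},
    {"x": -0.02,"y": -0.032,"z": 0,"rx": 0,"ry": 0,"rz": 0},
    {"x": -0.02,"y": -0.032,"z": 0,"rx": 0,"ry": 0,"rz": 0},
    {"x": -0.02,"y": -0.032,"z": 0,"rx": 0,"ry": 0,"rz": 0},
    {"x": -0.02,"y": -0.032,"z": 0,"rx": 0,"ry": 0,"rz": 0},
    {"x": -0.02,"y": -0.032,"z": 0,"rx": 0,"ry": 0,"rz": 0},
    {"x": 0,"y": 0,"z": 0,"rx": 0,"ry": 0,"rz": 0}
  ]
}}

```text
time: 2.73
tool_pos: [0.407, -0.2244, 0.2439]
ee_rot: [-3.137, 0.011, -1.115]
wrist_force: [0.0, -0.8, -0.5]
width: 0.0939
```

Request:
{"op": "jog_arm", "data": {
  "series": [
    {"x": -0.02,"y": -0.032,"z": 0,"rx": 0,"ry": 0,"rz": 0},
    {"x": -0.02,"y": -0.032,"z": 0,"rx": 0,"ry": 0,"rz": 0},
    {"x": -0.02,"y": -0.032,"z": 0,"rx": 0,"ry": 0,"rz": 0},
    {"x": -0.02,"y": -0.032,"z": 0,"rx": 0,"ry": 0,"rz": 0},
    {"x": -0.02,"y": -0.032,"z": 0,"rx": 0,"ry": 0,"rz": 0},
    {"x": -0.02,"y": -0.032,"z": 0,"rx": 0,"ry": 0,"rz": 0},
    {"x": -0.02,"y": -0.032,"z": 0,"rx": 0,"ry": 0,"rz": 0},
    {"x": 0,"y": 0,"z": 0,"rx": 0,"ry": 0,"rz": 0}
  ]
}}

```text
time: 3.4
tool_pos: [0.5513, 0.0045, 0.2457]
ee_rot: [-3.138, 0.005, -1.12]
wrist_force: [-0.7, -0.3, -0.9]
width: 0.0941
```

Request:
{"op": "jog_arm", "data": {
  "series": [
    {"x": 0,"y": 0,"z": 0,"rx": 0,"ry": 0,"rz": -7},
    {"x": 0,"y": 0,"z": 0,"rx": 0,"ry": 0,"rz": -7},
    {"x": 0,"y": 0,"z": 0,"rx": 0,"ry": 0,"rz": -7},
    {"x": 0,"y": 0,"z": 0,"rx": 0,"ry": 0,"rz": -7},
    {"x": 0,"y": 0,"z": 0,"rx": 0,"ry": 0,"rz": -7},
    {"x": 0,"y": 0,"z": 0,"rx": 0,"ry": 0,"rz": -7},
    {"x": 0,"y": 0,"z": 0,"rx": 0,"ry": 0,"rz": -7},
    {"x": 0,"y": 0,"z": 0,"rx": 0,"ry": 0,"rz": -7},
    {"x": 0,"y": 0,"z": 0,"rx": 0,"ry": 0,"rz": -7},
    {"x": 0,"y": 0,"z": 0,"rx": 0,"ry": 0,"rz": -7},
    {"x": 0,"y": 0,"z": 0,"rx": 0,"ry": 0,"rz": -7},
    {"x": 0,"y": 0,"z": 0,"rx": 0,"ry": 0,"rz": -7}
  ]
}}

```text
time: 4.4
tool_pos: [0.55, -0.006, 0.244]
ee_rot: [-3.14, 0.004, 0.378]
wrist_force: [-0.5, 1.0, 0.3]
width: 0.0937
```

Request:
{"op": "jog_arm", "data": {
  "series": [
    {"x": 0,"y": 0,"z": 0,"rx": 0,"ry": 0,"rz": -7},
    {"x": 0,"y": 0,"z": 0,"rx": 0,"ry": 0,"rz": -7},
    {"x": 0,"y": 0,"z": 0,"rx": 0,"ry": 0,"rz": -7},
    {"x": 0,"y": 0,"z": 0,"rx": 0,"ry": 0,"rz": -7},
    {"x": 0,"y": 0,"z": 0,"rx": 0,"ry": 0,"rz": -7},
    {"x": 0,"y": 0,"z": 0,"rx": 0,"ry": 0,"rz": -7},
    {"x": 0,"y": 0,"z": 0,"rx": 0,"ry": 0,"rz": -7},
    {"x": 0,"y": 0,"z": 0,"rx": 0,"ry": 0,"rz": 0}
  ]
}}

```text
time: 5.07
tool_pos: [0.5477, -0.0168, 0.2439]
ee_rot: [-3.137, 0.006, 1.254]
wrist_force: [-0.0, 0.1, 0.1]
width: 0.094
```

Run:
```python
from h import *
s=snap('wrist','w1.png'); o=robot.get_obs(); print(o['tool_pos'],o['ee_rot'],o['joint_positions'],o['wrist_torque'],o['time'])
print(s['origin'],s['attitude'])
import pickle; pickle.dump(s,open('w1.pkl','wb'))
```

```text
[ 0.54769283 -0.01689914  0.24395196] [-3.13733216  0.00658044  1.25005982] [-0.13068466  0.08319917  1.29950871 -0.00576464  1.76430861 -1.3818237 ] [ 0.0657346  -0.12475503 -0.04398731] 5.1167
[0.47584505 0.00750277 0.42278665] [2.87729478 0.00649411 1.25409669]
```

View pics/w1.png

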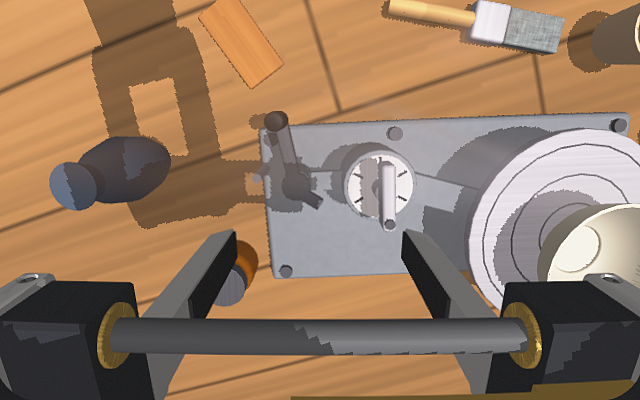

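Run:
```python
import cv2
a=cv2.imread('pics/w1.png')[140:240,330:430]; a=cv2.resize(a,None,fx=6,fy=6,interpolation=cv2.INTER_CUBIC)
cv2.imwrite('pics/w1c.png',a)
```

```text
(no output)
```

View pics/w1c.png

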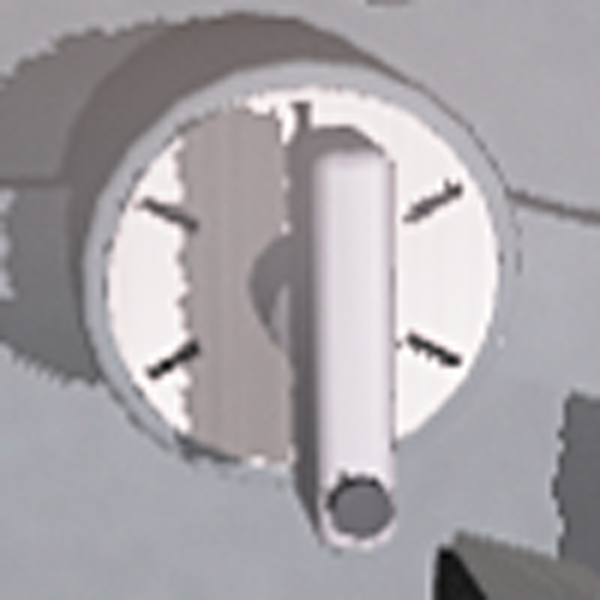

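```bash
cat > m.py <<'E'
from h import *
import pickle
s=pickle.load(open('w1.pkl','rb'))
f=lambda u,v:(330+(u+.5)/6-.5,140+(v+.5)/6-.5)
A=atz(s,[f(358,543)],.143)[0];B=atz(s,[f(353,152)],.143)[0]
print(A,B,np.linalg.norm(A-B),(A+B)/2,np.degrees(np.arctan2(A[1]-B[1],A[0]-B[0])))
a=np.linspace(0,2*np.pi,90); 
P=np.array([f(85,270),f(508,262),f(297,62),f(290,470),f(115,170),f(478,160)])
Q=atz(s,P,.096); print(Q[:,:2])
from scipy.optimize import least_squares
r=least_squares(lambda p:np.hypot(Q[:,0]-p[0],Q[:,1]-p[1])-.037,[.566,.038]); print(r.x,r.fun)
E
python3 m.py
```

```text
[0.59482812 0.03139249 0.143     ] [0.53889769 0.04571396 0.143     ] 0.057734889958211 [0.5668629  0.03855322 0.143     ] -14.36249204239517
[[0.55478937 0.0051359 ]
 [0.57501186 0.07165536]
 [0.53265707 0.04742023]
 [0.59856286 0.02786965]
 [0.54040576 0.01463809]
 [0.55702219 0.07112947]]
[0.56689933 0.0377055 ] [-0.00225191 -0.00209433 -0.00140634 -0.00384396 -0.00187146 -0.00214717]
```

```bash
cat > tgt.py <<'E'
from h import *
import sys
def tgt(x,y,z,yawdeg,n=1):
    o=robot.get_obs(); Rc=R.from_euler('xyz',o['ee_rot']); Rt=R.from_euler('xyz',[np.pi,0,np.radians(yawdeg)])
    d=Rc.inv().apply(np.array([x,y,z])-o['tool_pos']); w=np.degrees((Rc.inv()*Rt).as_rotvec())
    print('t',round(o['time'],2),'pos',o['tool_pos'].round(4),'yaw',np.degrees(o['ee_rot'][2]).round(2),'F',o['wrist_force'].round(1),'T',o['wrist_torque'].round(3),'w',round(o['width'],4))
    print('d mm',(d*1000).round(1),'rot',w.round(2))
if __name__=='__main__': tgt(*map(float,sys.argv[1:5]))
E
python3 tgt.py 0.5668 0.038 0.2 76
```

```text
t 5.12 pos [ 0.5477 -0.0169  0.244 ] yaw 71.62 F [-0.  -0.4  0.2] T [ 0.066 -0.125 -0.044] w 0.0939
d mm [58.4  1.  43.6] rot [-0.26  0.37 -4.38]
```

Request:
{"op": "jog_arm", "data": {
  "series": [
    {"x": 0.0195,"y": 0,"z": 0.0145,"rx": -0.1,"ry": 0.1,"rz": -1.5},
    {"x": 0.0195,"y": 0,"z": 0.0145,"rx": -0.1,"ry": 0.1,"rz": -1.5},
    {"x": 0.0195,"y": 0,"z": 0.0145,"rx": -0.1,"ry": 0.2,"rz": -1.4},
    {"x": 0,"y": 0,"z": 0,"rx": 0,"ry": 0,"rz": 0}
  ]
}}

```text
time: 5.45
tool_pos: [0.566, 0.0361, 0.2006]
ee_rot: [3.136, -0.0, 1.31]
wrist_force: [-0.5, -0.1, -1.2]
width: 0.0936
```

```bash
python3 tgt.py 0.5668 0.038 0.15 76
```

```text
t 5.45 pos [0.566  0.0361 0.2006] yaw 75.07 F [-0.5 -0.1 -1.2] T [ 0.054 -0.15  -0.033] w 0.0936
d mm [ 2.  -0.  50.6] rot [ 0.32  0.   -0.93]
```

Request:
{"op": "jog_arm", "data": {
  "series": [
    {"x": 0.001,"y": 0,"z": 0.03,"rx": 0.2,"ry": 0,"rz": -0.5},
    {"x": 0.001,"y": 0,"z": 0.03,"rx": 0.1,"ry": 0,"rz": -0.4},
    {"x": 0,"y": 0,"z": 0.015,"rx": 0,"ry": 0,"rz": 0},
    {"x": 0,"y": 0,"z": 0,"rx": 0,"ry": 0,"rz": 0}
  ]
}}

```text
time: 5.78
tool_pos: [0.5682, 0.0351, 0.1264]
ee_rot: [3.136, 0.002, 1.315]
wrist_force: [-0.8, 0.9, 0.0]
width: 0.0938
```

```bash
python3 tgt.py 0.5668 0.038 0.108 76
```

```text
t 5.78 pos [0.5682 0.0351 0.1264] yaw 75.37 F [-0.8  0.9  0. ] T [ 0.067 -0.106  0.   ] w 0.0938
d mm [ 2.5 -2.1 18.4] rot [ 0.34  0.11 -0.63]
```

Request:
{"op": "jog_arm", "data": {
  "series": [
    {"x": 0.0015,"y": -0.001,"z": 0.009,"rx": 0.2,"ry": 0,"rz": -0.4},
    {"x": 0.001,"y": -0.001,"z": 0.009,"rx": 0.1,"ry": 0,"rz": -0.3},
    {"x": 0,"y": 0,"z": 0,"rx": 0,"ry": 0,"rz": 0}
  ]
}}

```text
time: 6.03
tool_pos: [0.5677, 0.036, 0.1097]
ee_rot: [3.138, 0.002, 1.323]
wrist_force: [-0.7, 0.9, -0.8]
width: 0.094
```

```bash
python3 tgt.py 0.5668 0.038 0.108 76; python3 -c "
from h import *
snap('wrist','w2.png'); print(robot.get_obs()['wrist_torque'])"
```

```text
t 6.03 pos [0.5677 0.036  0.1097] yaw 75.79 F [-0.7  0.9 -0.8] T [-0.031 -0.156 -0.004] w 0.094
d mm [ 1.7 -1.4  1.7] rot [ 0.18  0.14 -0.21]
[ 0.02487485 -0.12696615 -0.06686975]
```

View pics/w2.png

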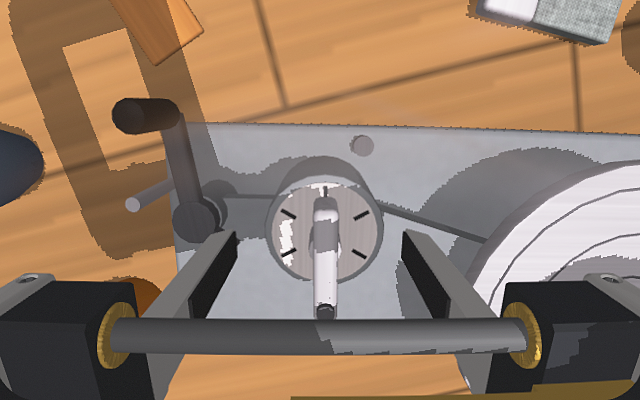

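Request:
{"op": "jog_arm", "data": {
  "series": [
    {"x": 0.0017,"y": -0.0014,"z": 0.001,"rx": 0.2,"ry": 0.1,"rz": -0.2},
    {"x": 0,"y": 0,"z": 0,"rx": 0,"ry": 0,"rz": 0}
  ]
}}

```text
time: 6.25
tool_pos: [0.5684, 0.0377, 0.1116]
ee_rot: [3.137, -0.0, 1.326]
wrist_force: [-0.0, -1.0, -0.3]
width: 0.094
```

```bash
cat > rd.py <<'E'
from h import *
import sys
n=int(sys.argv[1]) if len(sys.argv)>1 else 4
T=[];J=[];F=[]
for i in range(n):
    if i: cams.snapshot('wrist')
    o=robot.get_obs(); T.append(o['wrist_torque']); J.append(o['joint_torque'][5]); F.append(o['wrist_force'])
print('t',round(o['time'],2),'pos',(o['tool_pos']*1000).round(1),'yaw',np.degrees(o['ee_rot'][2]).round(2),'tilt',np.degrees(o['ee_rot'][:2]).round(2),'w',round(o['width']*1000,1))
print('Tz',np.round([t[2] for t in T],3),'mean',np.mean(T,0)[2].round(3),'j6',np.round(J,3),'F',np.mean(F,0).round(1))
E
python3 rd.py 4; python3 tgt.py 0.5668 0.038 0.108 76
```

```text
t 6.4 pos [568.6  37.6 111.8] yaw 75.96 tilt [179.72  -0.  ] w 94.0
Tz [-0.016  0.025 -0.006 -0.004] mean -0.0 j6 [-0.01  -0.002  0.001  0.001] F [ 0.1 -0.6  0.2]
t 6.4 pos [0.5686 0.0376 0.1118] yaw 75.96 F [ 0.  -0.4  0.3] T [ 0.071 -0.118 -0.004] w 0.094
d mm [-0.  -1.9  3.8] rot [ 0.28 -0.   -0.04]
```

Request:
{"op": "jog_arm", "data": {
  "series": [
    {"x": 0,"y": -0.002,"z": 0.004,"rx": 0.3,"ry": 0,"rz": 0},
    {"x": 0,"y": 0,"z": 0,"rx": 0,"ry": 0,"rz": 0}
  ]
}}

```text
time: 6.57
tool_pos: [0.567, 0.0382, 0.1084]
ee_rot: [3.141, -0.0, 1.326]
wrist_force: [0.5, -0.6, -0.4]
width: 0.0941
```

Request:
{"op": "jog_arm", "data": {
  "series": [
    {"x": 0,"y": 0,"z": 0,"rx": 0,"ry": 0,"rz": 0},
    {"x": 0,"y": 0,"z": 0,"rx": 0,"ry": 0,"rz": 0},
    {"x": 0,"y": 0,"z": 0,"rx": 0,"ry": 0,"rz": 0},
    {"x": 0,"y": 0,"z": 0,"rx": 0,"ry": 0,"rz": 0},
    {"x": 0,"y": 0,"z": 0,"rx": 0,"ry": 0,"rz": 0},
    {"x": 0,"y": 0,"z": 0,"rx": 0,"ry": 0,"rz": 0},
    {"x": 0,"y": 0,"z": 0,"rx": 0,"ry": 0,"rz": 0},
    {"x": 0,"y": 0,"z": 0,"rx": 0,"ry": 0,"rz": 0}
  ],
  "claw": 0
}}

```text
time: 7.23
tool_pos: [0.5669, 0.0383, 0.1084]
ee_rot: [3.141, -0.0, 1.326]
wrist_force: [0.1, -0.6, -0.3]
width: 0.0441
```

```bash
python3 rd.py 3
```

```text
t 7.33 pos [566.9  38.3 108.4] yaw 75.97 tilt [ 1.7996e+02 -2.0000e-02] w 36.0
Tz [-0.002 -0.016 -0.013] mean -0.011 j6 [0. 0. 0.] F [ 0.4 -0.1 -0.2]
```

Request:
{"op": "jog_arm", "data": {
  "series": [
    {"x": 0,"y": 0,"z": 0,"rx": 0,"ry": 0,"rz": 0},
    {"x": 0,"y": 0,"z": 0,"rx": 0,"ry": 0,"rz": 0},
    {"x": 0,"y": 0,"z": 0,"rx": 0,"ry": 0,"rz": 0},
    {"x": 0,"y": 0,"z": 0,"rx": 0,"ry": 0,"rz": 0},
    {"x": 0,"y": 0,"z": 0,"rx": 0,"ry": 0,"rz": 0},
    {"x": 0,"y": 0,"z": 0,"rx": 0,"ry": 0,"rz": 0}
  ]
}}

```text
time: 7.83
tool_pos: [0.5672, 0.0393, 0.1084]
ee_rot: [3.141, -0.002, 1.326]
wrist_force: [0.5, 0.5, -0.8]
width: 0.0167
```

```bash
python3 rd.py 3
```

```text
t 7.93 pos [567.2  39.3 108.4] yaw 75.99 tilt [ 1.7995e+02 -1.4000e-01] w 17.1
Tz [ 0.041 -0.037  0.035] mean 0.013 j6 [-0.005 -0.001  0.002] F [ 0.2  0.5 -0.4]
```

Run:
```python
from h import *
s=snap('wrist'); a=s['img'][140:340,220:420,::-1]; cv2.imwrite('pics/w3.png',cv2.resize(a,None,fx=3,fy=3,interpolation=cv2.INTER_CUBIC))
o=robot.get_obs(); print(o['width'],o['time'])
```

```text
0.017341392509123855 7.9833
```

View pics/w3.png

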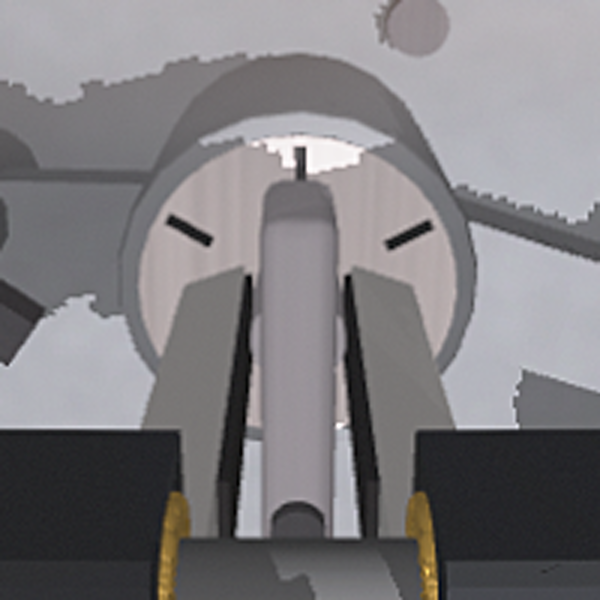

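Request:
{"op": "jog_arm", "data": {
  "series": [
    {"x": 0,"y": 0,"z": 0,"rx": 0,"ry": 0,"rz": 0},
    {"x": 0,"y": 0,"z": 0,"rx": 0,"ry": 0,"rz": 0},
    {"x": 0,"y": 0,"z": 0,"rx": 0,"ry": 0,"rz": 0},
    {"x": -0.001,"y": 0,"z": -0.006,"rx": 0,"ry": 0.1,"rz": 0},
    {"x": 0,"y": 0,"z": -0.005,"rx": 0,"ry": 0,"rz": 0},
    {"x": 0,"y": 0,"z": 0,"rx": 0,"ry": 0,"rz": 0}
  ],
  "claw": 0.35
}}

```text
time: 8.48
tool_pos: [0.5665, 0.0375, 0.1201]
ee_rot: [3.142, -0.003, 1.326]
wrist_force: [0.5, 0.4, 0.4]
width: 0.033
```

```bash
python3 tgt.py 0.5668 0.0384 0.120 76
```

```text
t 8.48 pos [0.5665 0.0375 0.1201] yaw 75.97 F [0.5 0.4 0.4] T [ 0.033 -0.176  0.026] w 0.033
d mm [1.  0.1 0.1] rot [ 0.   -0.16 -0.03]
```

Request:
{"op": "jog_arm", "data": {
  "series": [
    {"x": 0.0015,"y": 0,"z": 0,"rx": 0,"ry": -0.2,"rz": 0},
    {"x": 0,"y": 0,"z": 0,"rx": 0,"ry": 0,"rz": 0},
    {"x": 0,"y": 0,"z": 0,"rx": 0,"ry": 0,"rz": 0},
    {"x": 0,"y": 0,"z": 0,"rx": 0,"ry": 0,"rz": 0},
    {"x": 0,"y": 0,"z": 0,"rx": 0,"ry": 0,"rz": 0},
    {"x": 0,"y": 0,"z": 0,"rx": 0,"ry": 0,"rz": 0}
  ],
  "claw": 0
}}

```text
time: 8.98
tool_pos: [0.5676, 0.0392, 0.1214]
ee_rot: [3.139, 0.0, 1.326]
wrist_force: [0.0, -1.3, 0.3]
width: 0.0117
```

```bash
python3 rd.py 3
```

```text
t 9.08 pos [567.6  39.2 121.4] yaw 75.96 tilt [1.7987e+02 1.0000e-02] w 11.9
Tz [ 0.003 -0.012 -0.063] mean -0.024 j6 [-0.046 -0.044 -0.043] F [-0.  -0.2  0.6]
```

Request:
{"op": "jog_arm", "data": {
  "series": [
    {"x": 0,"y": 0,"z": 0,"rx": 0,"ry": 0,"rz": 2.5},
    {"x": 0,"y": 0,"z": 0,"rx": 0,"ry": 0,"rz": 2.5},
    {"x": 0,"y": 0,"z": 0,"rx": 0,"ry": 0,"rz": 2.5},
    {"x": 0,"y": 0,"z": 0,"rx": 0,"ry": 0,"rz": 2.5},
    {"x": 0,"y": 0,"z": 0,"rx": 0,"ry": 0,"rz": 0}
  ]
}}

```text
time: 9.5
tool_pos: [0.5676, 0.0392, 0.1214]
ee_rot: [3.139, -0.0, 1.144]
wrist_force: [0.9, 0.1, -0.5]
width: 0.0117
```

```bash
python3 rd.py 3
```

```text
t 9.6 pos [567.6  39.2 121.4] yaw 65.66 tilt [ 1.7987e+02 -1.0000e-02] w 11.9
Tz [-0.028 -0.075 -0.132] mean -0.078 j6 [ 0.251  0.041 -0.03 ] F [ 0.1  0.3 -0.4]
```

Request:
{"op": "jog_arm", "data": {
  "series": [
    {"x": 0,"y": 0,"z": 0,"rx": 0,"ry": 0,"rz": 2.5},
    {"x": 0,"y": 0,"z": 0,"rx": 0,"ry": 0,"rz": 2.5},
    {"x": 0,"y": 0,"z": 0,"rx": 0,"ry": 0,"rz": 2.5},
    {"x": 0,"y": 0,"z": 0,"rx": 0,"ry": 0,"rz": 2.5},
    {"x": 0,"y": 0,"z": 0,"rx": 0,"ry": 0,"rz": 1},
    {"x": 0,"y": 0,"z": 0,"rx": 0,"ry": 0,"rz": 0}
  ]
}}

```text
time: 10.1
tool_pos: [0.5676, 0.0392, 0.1214]
ee_rot: [3.139, -0.001, 0.952]
wrist_force: [1.0, 0.2, 0.8]
width: 0.0118
```

```bash
python3 rd.py 4;  python3 - <<'E'
from h import *
s=snap('wrist'); a=s['img'][140:340,220:420,::-1]; cv2.imwrite('pics/w4.png',cv2.resize(a,None,fx=3,fy=3,interpolation=cv2.INTER_CUBIC))
E
```

```text
t 10.25 pos [567.6  39.2 121.4] yaw 54.58 tilt [ 1.7987e+02 -3.0000e-02] w 11.5
Tz [ 0.001 -0.002 -0.005 -0.017] mean -0.006 j6 [ 0.143  0.032 -0.    -0.004] F [0.5 0.2 0.2]
```

View pics/w4.png

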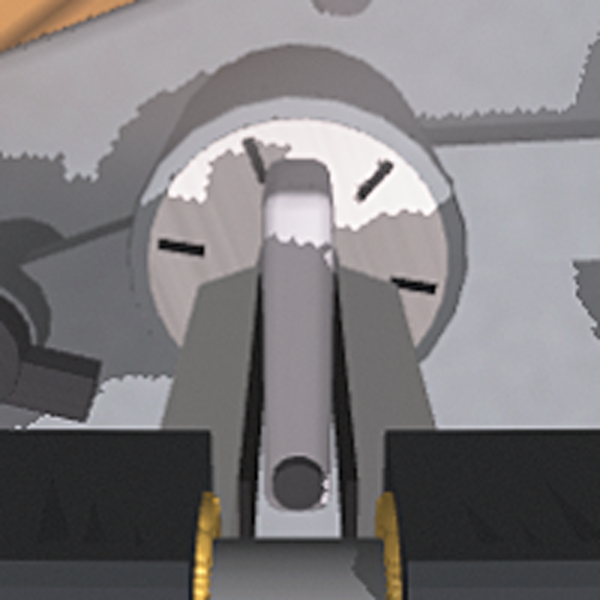

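Request:
{"op": "jog_arm", "data": {
  "series": [
    {"x": 0,"y": 0,"z": 0,"rx": 0,"ry": 0,"rz": 1.2},
    {"x": 0,"y": 0,"z": 0,"rx": 0,"ry": 0,"rz": 1.2},
    {"x": 0,"y": 0,"z": 0,"rx": 0,"ry": 0,"rz": 0},
    {"x": 0,"y": 0,"z": 0,"rx": 0,"ry": 0,"rz": 0}
  ]
}}

```text
time: 10.63
tool_pos: [0.5676, 0.0392, 0.1214]
ee_rot: [3.139, -0.001, 0.907]
wrist_force: [0.2, -0.8, 0.5]
width: 0.0118
```

```bash
python3 rd.py 2
```

```text
t 10.68 pos [567.6  39.2 121.4] yaw 52.0 tilt [ 1.7988e+02 -3.0000e-02] w 11.8
Tz [0.064 0.017] mean 0.04 j6 [0.042 0.04 ] F [ 0.4 -0.7  1. ]
```

Request:
{"op": "jog_arm", "data": {
  "series": [
    {"x": 0,"y": 0,"z": 0,"rx": 0,"ry": 0,"rz": 1.2},
    {"x": 0,"y": 0,"z": 0,"rx": 0,"ry": 0,"rz": 1.2},
    {"x": 0,"y": 0,"z": 0,"rx": 0,"ry": 0,"rz": 0},
    {"x": 0,"y": 0,"z": 0,"rx": 0,"ry": 0,"rz": 0}
  ]
}}

```text
time: 11.02
tool_pos: [0.5676, 0.0392, 0.1214]
ee_rot: [3.139, -0.001, 0.861]
wrist_force: [0.3, 0.2, 0.7]
width: 0.0119
```

```bash
python3 rd.py 1
```

```text
t 11.02 pos [567.6  39.2 121.4] yaw 49.35 tilt [ 1.7987e+02 -4.0000e-02] w 11.9
Tz [0.054] mean 0.054 j6 [0.051] F [0.3 0.2 0.7]
```

Request:
{"op": "jog_arm", "data": {
  "series": [
    {"x": 0,"y": 0,"z": 0,"rx": 0,"ry": 0,"rz": 1.2},
    {"x": 0,"y": 0,"z": 0,"rx": 0,"ry": 0,"rz": 1.2},
    {"x": 0,"y": 0,"z": 0,"rx": 0,"ry": 0,"rz": 0},
    {"x": 0,"y": 0,"z": 0,"rx": 0,"ry": 0,"rz": 0}
  ]
}}

```text
time: 11.35
tool_pos: [0.5676, 0.0392, 0.1214]
ee_rot: [3.139, -0.001, 0.815]
wrist_force: [0.0, -0.8, 0.5]
width: 0.012
```

```bash
python3 rd.py 1
```

```text
t 11.35 pos [567.6  39.2 121.4] yaw 46.69 tilt [ 1.7988e+02 -4.0000e-02] w 12.0
Tz [0.03] mean 0.03 j6 [0.052] F [ 0.  -0.8  0.5]
```

Request:
{"op": "jog_arm", "data": {
  "series": [
    {"x": 0,"y": 0,"z": 0,"rx": 0,"ry": 0,"rz": 1.2},
    {"x": 0,"y": 0,"z": 0,"rx": 0,"ry": 0,"rz": 1.2},
    {"x": 0,"y": 0,"z": 0,"rx": 0,"ry": 0,"rz": 0},
    {"x": 0,"y": 0,"z": 0,"rx": 0,"ry": 0,"rz": 0}
  ]
}}

```text
time: 11.68
tool_pos: [0.5676, 0.0392, 0.1214]
ee_rot: [3.139, -0.001, 0.768]
wrist_force: [-0.1, 0.4, 0.8]
width: 0.0119
```

```bash
python3 rd.py 1
```

```text
t 11.68 pos [567.6  39.2 121.4] yaw 44.02 tilt [ 1.7987e+02 -5.0000e-02] w 11.9
Tz [0.05] mean 0.05 j6 [0.052] F [-0.1  0.4  0.8]
```

Request:
{"op": "jog_arm", "data": {
  "series": [
    {"x": 0,"y": 0,"z": 0,"rx": 0,"ry": 0,"rz": 1.2},
    {"x": 0,"y": 0,"z": 0,"rx": 0,"ry": 0,"rz": 1.2},
    {"x": 0,"y": 0,"z": 0,"rx": 0,"ry": 0,"rz": 0},
    {"x": 0,"y": 0,"z": 0,"rx": 0,"ry": 0,"rz": 0}
  ]
}}

```text
time: 12.02
tool_pos: [0.5676, 0.0392, 0.1214]
ee_rot: [3.139, -0.001, 0.722]
wrist_force: [0.7, -0.8, 0.3]
width: 0.0117
```

```bash
python3 rd.py 1
```

```text
t 12.02 pos [567.6  39.2 121.4] yaw 41.36 tilt [ 1.7988e+02 -5.0000e-02] w 11.7
Tz [0.041] mean 0.041 j6 [0.052] F [ 0.7 -0.8  0.3]
```

Request:
{"op": "jog_arm", "data": {
  "series": [
    {"x": 0,"y": 0,"z": 0,"rx": 0,"ry": 0,"rz": 1.2},
    {"x": 0,"y": 0,"z": 0,"rx": 0,"ry": 0,"rz": 1.2},
    {"x": 0,"y": 0,"z": 0,"rx": 0,"ry": 0,"rz": 0},
    {"x": 0,"y": 0,"z": 0,"rx": 0,"ry": 0,"rz": 0}
  ]
}}

```text
time: 12.35
tool_pos: [0.5676, 0.0392, 0.1214]
ee_rot: [3.14, -0.001, 0.675]
wrist_force: [-0.2, -0.7, 0.1]
width: 0.0119
```

```bash
python3 rd.py 1
```

```text
t 12.35 pos [567.6  39.2 121.4] yaw 38.69 tilt [ 1.7988e+02 -6.0000e-02] w 11.9
Tz [0.017] mean 0.017 j6 [0.053] F [-0.2 -0.7  0.1]
```

Request:
{"op": "jog_arm", "data": {
  "series": [
    {"x": 0,"y": 0,"z": 0,"rx": 0,"ry": 0,"rz": 1.2},
    {"x": 0,"y": 0,"z": 0,"rx": 0,"ry": 0,"rz": 1.2},
    {"x": 0,"y": 0,"z": 0,"rx": 0,"ry": 0,"rz": 0},
    {"x": 0,"y": 0,"z": 0,"rx": 0,"ry": 0,"rz": 0}
  ]
}}

```text
time: 12.68
tool_pos: [0.5676, 0.0392, 0.1214]
ee_rot: [3.14, -0.001, 0.629]
wrist_force: [0.6, -0.2, 0.2]
width: 0.0117
```

```bash
python3 rd.py 1
```

```text
t 12.68 pos [567.6  39.2 121.4] yaw 36.02 tilt [ 1.7989e+02 -6.0000e-02] w 11.7
Tz [0.032] mean 0.032 j6 [0.053] F [ 0.6 -0.2  0.2]
```

Request:
{"op": "jog_arm", "data": {
  "series": [
    {"x": 0,"y": 0,"z": 0,"rx": 0,"ry": 0,"rz": 1.2},
    {"x": 0,"y": 0,"z": 0,"rx": 0,"ry": 0,"rz": 1.2},
    {"x": 0,"y": 0,"z": 0,"rx": 0,"ry": 0,"rz": 0},
    {"x": 0,"y": 0,"z": 0,"rx": 0,"ry": 0,"rz": 0}
  ]
}}

```text
time: 13.02
tool_pos: [0.5676, 0.0392, 0.1214]
ee_rot: [3.14, -0.001, 0.582]
wrist_force: [-0.3, 0.6, 1.2]
width: 0.012
```

```bash
python3 rd.py 1
```

```text
t 13.02 pos [567.6  39.2 121.4] yaw 33.36 tilt [ 1.7989e+02 -7.0000e-02] w 12.0
Tz [0.061] mean 0.061 j6 [0.053] F [-0.3  0.6  1.2]
```

Request:
{"op": "jog_arm", "data": {
  "series": [
    {"x": 0,"y": 0,"z": 0,"rx": 0,"ry": 0,"rz": 1.2},
    {"x": 0,"y": 0,"z": 0,"rx": 0,"ry": 0,"rz": 1.2},
    {"x": 0,"y": 0,"z": 0,"rx": 0,"ry": 0,"rz": 0},
    {"x": 0,"y": 0,"z": 0,"rx": 0,"ry": 0,"rz": 0}
  ]
}}

```text
time: 13.35
tool_pos: [0.5676, 0.0392, 0.1214]
ee_rot: [3.14, -0.001, 0.536]
wrist_force: [-0.2, 0.0, -0.0]
width: 0.012
```

```bash
python3 rd.py 1
```

```text
t 13.35 pos [567.6  39.2 121.4] yaw 30.69 tilt [ 1.7989e+02 -7.0000e-02] w 12.0
Tz [0.042] mean 0.042 j6 [0.053] F [-0.2  0.  -0. ]
```

Request:
{"op": "jog_arm", "data": {
  "series": [
    {"x": 0,"y": 0,"z": 0,"rx": 0,"ry": 0,"rz": 1.2},
    {"x": 0,"y": 0,"z": 0,"rx": 0,"ry": 0,"rz": 1.2},
    {"x": 0,"y": 0,"z": 0,"rx": 0,"ry": 0,"rz": 0},
    {"x": 0,"y": 0,"z": 0,"rx": 0,"ry": 0,"rz": 0}
  ]
}}

```text
time: 13.68
tool_pos: [0.5676, 0.0392, 0.1214]
ee_rot: [3.14, -0.001, 0.489]
wrist_force: [-0.5, -0.4, 0.5]
width: 0.0118
```

```bash
python3 rd.py 1
```

```text
t 13.68 pos [567.6  39.2 121.4] yaw 28.02 tilt [ 1.799e+02 -8.000e-02] w 11.8
Tz [0.024] mean 0.024 j6 [0.053] F [-0.5 -0.4  0.5]
```

Request:
{"op": "jog_arm", "data": {
  "series": [
    {"x": 0,"y": 0,"z": 0,"rx": 0,"ry": 0,"rz": 1.2},
    {"x": 0,"y": 0,"z": 0,"rx": 0,"ry": 0,"rz": 1.2},
    {"x": 0,"y": 0,"z": 0,"rx": 0,"ry": 0,"rz": 0},
    {"x": 0,"y": 0,"z": 0,"rx": 0,"ry": 0,"rz": 0}
  ]
}}

```text
time: 14.02
tool_pos: [0.5676, 0.0392, 0.1214]
ee_rot: [3.14, -0.001, 0.443]
wrist_force: [0.3, 0.4, 0.4]
width: 0.012
```

```bash
python3 rd.py 1
```

```text
t 14.02 pos [567.6  39.2 121.4] yaw 25.36 tilt [ 1.799e+02 -8.000e-02] w 12.0
Tz [0.058] mean 0.058 j6 [0.053] F [0.3 0.4 0.4]
```

Request:
{"op": "jog_arm", "data": {
  "series": [
    {"x": 0,"y": 0,"z": 0,"rx": 0,"ry": 0,"rz": 1.2},
    {"x": 0,"y": 0,"z": 0,"rx": 0,"ry": 0,"rz": 1.2},
    {"x": 0,"y": 0,"z": 0,"rx": 0,"ry": 0,"rz": 0},
    {"x": 0,"y": 0,"z": 0,"rx": 0,"ry": 0,"rz": 0}
  ]
}}

```text
time: 14.35
tool_pos: [0.5676, 0.0392, 0.1214]
ee_rot: [3.14, -0.002, 0.396]
wrist_force: [1.7, 0.3, 0.1]
width: 0.0121
```

```bash
python3 rd.py 1
```

```text
t 14.35 pos [567.6  39.2 121.4] yaw 22.69 tilt [ 1.799e+02 -9.000e-02] w 12.1
Tz [0.028] mean 0.028 j6 [0.053] F [1.7 0.3 0.1]
```

Request:
{"op": "jog_arm", "data": {
  "series": [
    {"x": 0,"y": 0,"z": 0,"rx": 0,"ry": 0,"rz": 1.2},
    {"x": 0,"y": 0,"z": 0,"rx": 0,"ry": 0,"rz": 1.2},
    {"x": 0,"y": 0,"z": 0,"rx": 0,"ry": 0,"rz": 0},
    {"x": 0,"y": 0,"z": 0,"rx": 0,"ry": 0,"rz": 0}
  ]
}}

```text
time: 14.68
tool_pos: [0.5676, 0.0392, 0.1214]
ee_rot: [3.14, -0.002, 0.349]
wrist_force: [0.5, -0.5, 0.9]
width: 0.0115
```

```bash
python3 rd.py 1
```

```text
t 14.68 pos [567.6  39.2 121.4] yaw 20.02 tilt [ 1.7991e+02 -9.0000e-02] w 11.5
Tz [0.025] mean 0.025 j6 [0.053] F [ 0.5 -0.5  0.9]
```

Request:
{"op": "jog_arm", "data": {
  "series": [
    {"x": 0,"y": 0,"z": 0,"rx": 0,"ry": 0,"rz": 1.2},
    {"x": 0,"y": 0,"z": 0,"rx": 0,"ry": 0,"rz": 1.2},
    {"x": 0,"y": 0,"z": 0,"rx": 0,"ry": 0,"rz": 0},
    {"x": 0,"y": 0,"z": 0,"rx": 0,"ry": 0,"rz": 0}
  ]
}}

```text
time: 15.02
tool_pos: [0.5676, 0.0392, 0.1214]
ee_rot: [3.14, -0.002, 0.303]
wrist_force: [1.2, 0.0, 1.0]
width: 0.0116
```

```bash
python3 rd.py 1
```

```text
t 15.02 pos [567.6  39.2 121.4] yaw 17.35 tilt [ 1.7991e+02 -1.0000e-01] w 11.6
Tz [0.034] mean 0.034 j6 [0.053] F [1.2 0.  1. ]
```

Request:
{"op": "jog_arm", "data": {
  "series": [
    {"x": 0,"y": 0,"z": 0,"rx": 0,"ry": 0,"rz": 1.2},
    {"x": 0,"y": 0,"z": 0,"rx": 0,"ry": 0,"rz": 1.2},
    {"x": 0,"y": 0,"z": 0,"rx": 0,"ry": 0,"rz": 0},
    {"x": 0,"y": 0,"z": 0,"rx": 0,"ry": 0,"rz": 0}
  ]
}}

```text
time: 15.35
tool_pos: [0.5676, 0.0392, 0.1214]
ee_rot: [3.14, -0.002, 0.256]
wrist_force: [0.3, 0.8, 1.0]
width: 0.0119
```

```bash
python3 rd.py 1
```

```text
t 15.35 pos [567.6  39.2 121.4] yaw 14.69 tilt [ 1.7992e+02 -9.0000e-02] w 11.9
Tz [0.026] mean 0.026 j6 [0.053] F [0.3 0.8 1. ]
```

Request:
{"op": "jog_arm", "data": {
  "series": [
    {"x": 0,"y": 0,"z": 0,"rx": 0,"ry": 0,"rz": 1.2},
    {"x": 0,"y": 0,"z": 0,"rx": 0,"ry": 0,"rz": 1.2},
    {"x": 0,"y": 0,"z": 0,"rx": 0,"ry": 0,"rz": 0},
    {"x": 0,"y": 0,"z": 0,"rx": 0,"ry": 0,"rz": 0}
  ]
}}

```text
time: 15.68
tool_pos: [0.5676, 0.0392, 0.1214]
ee_rot: [3.14, -0.002, 0.21]
wrist_force: [0.8, 0.2, 0.2]
width: 0.0121
```

```bash
python3 rd.py 1
```

```text
t 15.68 pos [567.6  39.2 121.4] yaw 12.02 tilt [ 1.7992e+02 -1.0000e-01] w 12.1
Tz [-0.022] mean -0.022 j6 [0.053] F [0.8 0.2 0.2]
```

Request:
{"op": "jog_arm", "data": {
  "series": [
    {"x": 0,"y": 0,"z": 0,"rx": 0,"ry": 0,"rz": 1.2},
    {"x": 0,"y": 0,"z": 0,"rx": 0,"ry": 0,"rz": 1.2},
    {"x": 0,"y": 0,"z": 0,"rx": 0,"ry": 0,"rz": 0},
    {"x": 0,"y": 0,"z": 0,"rx": 0,"ry": 0,"rz": 0}
  ]
}}

```text
time: 16.02
tool_pos: [0.5676, 0.0392, 0.1214]
ee_rot: [3.14, -0.002, 0.163]
wrist_force: [0.5, 1.2, 1.6]
width: 0.0117
```

```bash
python3 rd.py 1
```

```text
t 16.02 pos [567.6  39.2 121.4] yaw 9.35 tilt [ 1.7993e+02 -1.0000e-01] w 11.7
Tz [0.095] mean 0.095 j6 [0.053] F [0.5 1.2 1.6]
```

Request:
{"op": "jog_arm", "data": {
  "series": [
    {"x": 0,"y": 0,"z": 0,"rx": 0,"ry": 0,"rz": 1.2},
    {"x": 0,"y": 0,"z": 0,"rx": 0,"ry": 0,"rz": 1.2},
    {"x": 0,"y": 0,"z": 0,"rx": 0,"ry": 0,"rz": 0},
    {"x": 0,"y": 0,"z": 0,"rx": 0,"ry": 0,"rz": 0}
  ]
}}

```text
time: 16.35
tool_pos: [0.5676, 0.0392, 0.1214]
ee_rot: [3.14, -0.002, 0.117]
wrist_force: [0.4, -0.0, 1.3]
width: 0.0118
```

```bash
python3 rd.py 1
```

```text
t 16.35 pos [567.6  39.2 121.4] yaw 6.69 tilt [ 1.7993e+02 -1.1000e-01] w 11.8
Tz [0.029] mean 0.029 j6 [0.053] F [ 0.4 -0.   1.3]
```

Request:
{"op": "jog_arm", "data": {
  "series": [
    {"x": 0,"y": 0,"z": 0,"rx": 0,"ry": 0,"rz": 1.2},
    {"x": 0,"y": 0,"z": 0,"rx": 0,"ry": 0,"rz": 1.2},
    {"x": 0,"y": 0,"z": 0,"rx": 0,"ry": 0,"rz": 0},
    {"x": 0,"y": 0,"z": 0,"rx": 0,"ry": 0,"rz": 0}
  ]
}}

```text
time: 16.68
tool_pos: [0.5676, 0.0392, 0.1214]
ee_rot: [3.14, -0.002, 0.07]
wrist_force: [0.3, -0.5, 1.5]
width: 0.0119
```

```bash
python3 rd.py 1
```

```text
t 16.68 pos [567.6  39.2 121.4] yaw 4.01 tilt [ 1.7994e+02 -1.0000e-01] w 11.9
Tz [0.035] mean 0.035 j6 [0.053] F [ 0.3 -0.5  1.5]
```

Request:
{"op": "jog_arm", "data": {
  "series": [
    {"x": 0,"y": 0,"z": 0,"rx": 0,"ry": 0,"rz": 1.2},
    {"x": 0,"y": 0,"z": 0,"rx": 0,"ry": 0,"rz": 1.2},
    {"x": 0,"y": 0,"z": 0,"rx": 0,"ry": 0,"rz": 0},
    {"x": 0,"y": 0,"z": 0,"rx": 0,"ry": 0,"rz": 0}
  ]
}}

```text
time: 17.02
tool_pos: [0.5676, 0.0392, 0.1214]
ee_rot: [3.14, -0.002, 0.024]
wrist_force: [-0.0, 0.1, 1.4]
width: 0.0116
```

```bash
python3 rd.py 1
```

```text
t 17.02 pos [567.6  39.2 121.4] yaw 1.38 tilt [ 1.7994e+02 -1.1000e-01] w 11.6
Tz [0.129] mean 0.129 j6 [0.14] F [-0.   0.1  1.4]
```

Request:
{"op": "jog_arm", "data": {
  "series": [
    {"x": 0,"y": 0,"z": 0,"rx": 0,"ry": 0,"rz": 0.5},
    {"x": 0,"y": 0,"z": 0,"rx": 0,"ry": 0,"rz": 0.5},
    {"x": 0,"y": 0,"z": 0,"rx": 0,"ry": 0,"rz": 0},
    {"x": 0,"y": 0,"z": 0,"rx": 0,"ry": 0,"rz": 0}
  ]
}}

```text
time: 17.35
tool_pos: [0.5676, 0.0392, 0.1214]
ee_rot: [3.14, -0.002, 0.005]
wrist_force: [0.4, -0.0, 0.7]
width: 0.0121
```

```bash
python3 rd.py 4
```

```text
t 17.5 pos [567.6  39.2 121.4] yaw 0.32 tilt [ 1.7993e+02 -1.2000e-01] w 11.8
Tz [0.236 0.198 0.225 0.236] mean 0.223 j6 [0.212 0.209 0.207 0.205] F [ 0.5 -0.4  0.3]
```

Request:
{"op": "jog_arm", "data": {
  "series": [
    {"x": 0,"y": 0,"z": 0,"rx": 0,"ry": 0,"rz": 0.5},
    {"x": 0,"y": 0,"z": 0,"rx": 0,"ry": 0,"rz": 0},
    {"x": 0,"y": 0,"z": 0,"rx": 0,"ry": 0,"rz": 0}
  ]
}}

```text
time: 17.75
tool_pos: [0.5676, 0.0392, 0.1214]
ee_rot: [3.14, -0.002, -0.004]
wrist_force: [0.1, 0.2, 0.7]
width: 0.0118
```

```bash
python3 rd.py 4
python3 - <<'E'
from h import *
import pickle
s=snap('wrist'); pickle.dump(s,open('w5.pkl','wb')); a=s['img'][140:340,220:420,::-1]; cv2.imwrite('pics/w5.png',cv2.resize(a,None,fx=3,fy=3,interpolation=cv2.INTER_CUBIC))
E
```

```text
t 17.9 pos [567.7  39.2 121.4] yaw -0.22 tilt [ 1.7993e+02 -1.2000e-01] w 11.9
Tz [0.283 0.297 0.317 0.231] mean 0.282 j6 [0.243 0.243 0.241 0.239] F [ 0.4 -0.1  0.6]
```

View pics/w5.png

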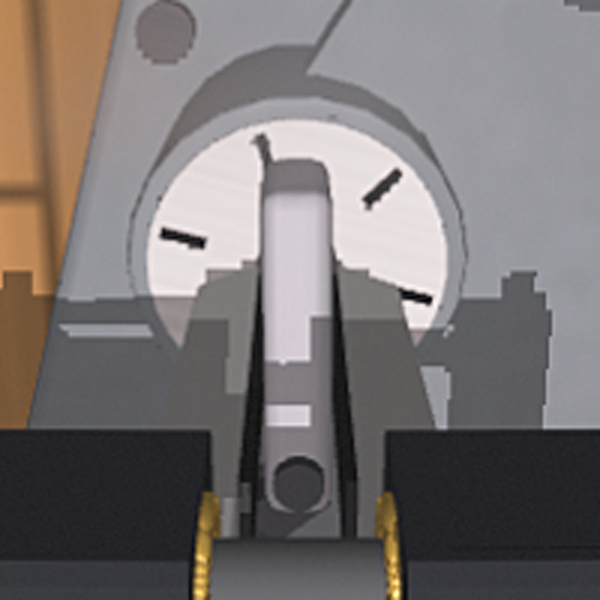

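Request:
{"op": "jog_arm", "data": {
  "series": [
    {"x": 0,"y": 0,"z": 0,"rx": 0,"ry": 0,"rz": -2.5},
    {"x": 0,"y": 0,"z": 0,"rx": 0,"ry": 0,"rz": -4},
    {"x": 0,"y": 0,"z": 0,"rx": 0,"ry": 0,"rz": -4},
    {"x": 0,"y": 0,"z": 0,"rx": 0,"ry": 0,"rz": -4},
    {"x": 0,"y": 0,"z": 0,"rx": 0,"ry": 0,"rz": -4},
    {"x": 0,"y": 0,"z": 0,"rx": 0,"ry": 0,"rz": -4},
    {"x": 0,"y": 0,"z": 0,"rx": 0,"ry": 0,"rz": -4},
    {"x": 0,"y": 0,"z": 0,"rx": 0,"ry": 0,"rz": -4},
    {"x": 0,"y": 0,"z": 0,"rx": 0,"ry": 0,"rz": -4},
    {"x": 0,"y": 0,"z": 0,"rx": 0,"ry": 0,"rz": -4},
    {"x": 0,"y": 0,"z": 0,"rx": 0,"ry": 0,"rz": -3},
    {"x": 0,"y": 0,"z": 0,"rx": 0,"ry": 0,"rz": 0}
  ]
}}

```text
time: 18.95
tool_pos: [0.5676, 0.0392, 0.1214]
ee_rot: [3.14, -0.002, 0.746]
wrist_force: [0.6, 0.7, -0.1]
width: 0.0118
```

```bash
python3 rd.py 3
```

```text
t 19.05 pos [567.6  39.2 121.4] yaw 42.65 tilt [ 1.7993e+02 -1.0000e-01] w 11.7
Tz [0.067 0.042 0.076] mean 0.062 j6 [-0.297 -0.067  0.023] F [-0.1  0.5  0.4]
```

Request:
{"op": "jog_arm", "data": {
  "series": [
    {"x": 0,"y": 0,"z": 0,"rx": 0,"ry": 0,"rz": -2.5},
    {"x": 0,"y": 0,"z": 0,"rx": 0,"ry": 0,"rz": -3},
    {"x": 0,"y": 0,"z": 0,"rx": 0,"ry": 0,"rz": -3},
    {"x": 0,"y": 0,"z": 0,"rx": 0,"ry": 0,"rz": -3},
    {"x": 0,"y": 0,"z": 0,"rx": 0,"ry": 0,"rz": -3},
    {"x": 0,"y": 0,"z": 0,"rx": 0,"ry": 0,"rz": -2},
    {"x": 0,"y": 0,"z": 0,"rx": 0,"ry": 0,"rz": -1},
    {"x": 0,"y": 0,"z": 0,"rx": 0,"ry": 0,"rz": 0},
    {"x": 0,"y": 0,"z": 0,"rx": 0,"ry": 0,"rz": 0}
  ]
}}

```text
time: 19.8
tool_pos: [0.5676, 0.0392, 0.1214]
ee_rot: [3.14, -0.002, 1.05]
wrist_force: [0.7, 1.0, 0.7]
width: 0.0118
```

```bash
python3 rd.py 2
```

```text
t 19.85 pos [567.6  39.2 121.4] yaw 60.15 tilt [ 1.799e+02 -1.000e-01] w 11.8
Tz [0.028 0.014] mean 0.021 j6 [0.013 0.038] F [0.9 0.2 0.5]
```

Request:
{"op": "jog_arm", "data": {
  "series": [
    {"x": 0,"y": 0,"z": 0,"rx": 0,"ry": 0,"rz": -1.1},
    {"x": 0,"y": 0,"z": 0,"rx": 0,"ry": 0,"rz": -1.1},
    {"x": 0,"y": 0,"z": 0,"rx": 0,"ry": 0,"rz": 0},
    {"x": 0,"y": 0,"z": 0,"rx": 0,"ry": 0,"rz": 0},
    {"x": 0,"y": 0,"z": 0,"rx": 0,"ry": 0,"rz": 0}
  ]
}}

```text
time: 20.27
tool_pos: [0.5676, 0.0392, 0.1214]
ee_rot: [3.14, -0.002, 1.09]
wrist_force: [-0.3, 0.6, 0.1]
width: 0.0117
```

```bash
python3 rd.py 2
python3 - <<'E'
from h import *
import pickle
s=snap('wrist'); pickle.dump(s,open('w6.pkl','wb')); a=s['img'][140:340,220:420,::-1]; cv2.imwrite('pics/w6.png',cv2.resize(a,None,fx=3,fy=3,interpolation=cv2.INTER_CUBIC))
E
```

```text
t 20.32 pos [567.6  39.2 121.4] yaw 62.46 tilt [ 1.799e+02 -1.000e-01] w 11.7
Tz [-0.09  -0.037] mean -0.063 j6 [-0.033 -0.027] F [-0.3  0.2  0.2]
```

View pics/w6.png

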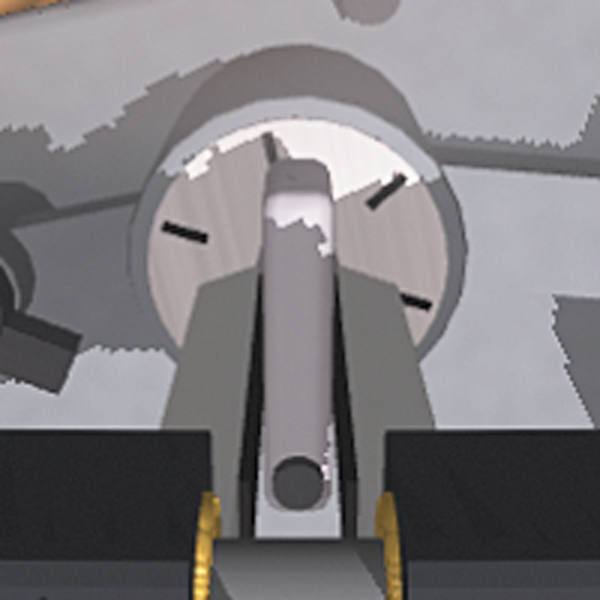

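Request:
{"op": "jog_arm", "data": {
  "series": [
    {"x": 0,"y": 0,"z": 0,"rx": 0,"ry": 0,"rz": 0},
    {"x": 0,"y": 0,"z": 0,"rx": 0,"ry": 0,"rz": 0},
    {"x": 0,"y": 0,"z": 0,"rx": 0,"ry": 0,"rz": 0},
    {"x": 0,"y": 0,"z": 0,"rx": 0,"ry": 0,"rz": 0},
    {"x": 0,"y": 0,"z": -0.02,"rx": 0,"ry": 0,"rz": 0},
    {"x": 0,"y": 0,"z": -0.03,"rx": 0,"ry": 0,"rz": 0},
    {"x": 0,"y": 0,"z": -0.03,"rx": 0,"ry": 0,"rz": 0},
    {"x": 0,"y": 0,"z": 0,"rx": 0,"ry": 0,"rz": 0}
  ],
  "claw": 0.4
}}

```text
time: 21.03
tool_pos: [0.5648, 0.0391, 0.1997]
ee_rot: [-3.134, 0.003, 1.09]
wrist_force: [-0.4, 0.1, 0.6]
width: 0.0378
```

```bash
python3 rd.py 1
python3 - <<'E'
from h import *
import pickle
s=snap('wrist','w7.png'); pickle.dump(s,open('w7.pkl','wb'))
E
```

```text
t 21.03 pos [564.8  39.1 199.7] yaw 62.45 tilt [-1.7957e+02  1.6000e-01] w 37.8
Tz [0.011] mean 0.011 j6 [-0.002] F [-0.4  0.1  0.6]
```

View pics/w7.png

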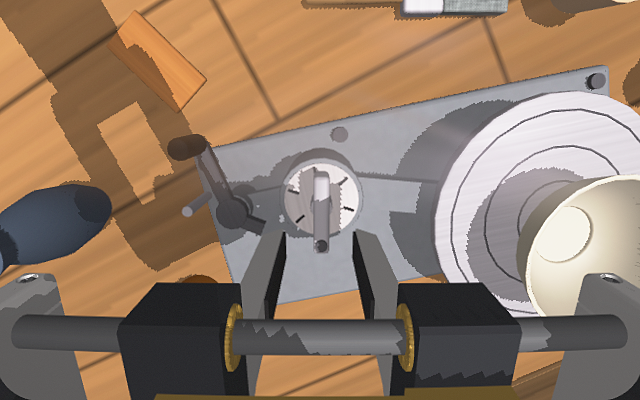

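Run:
```python
import cv2
a=cv2.imread('pics/w7.png')
cv2.imwrite('pics/w7a.png',cv2.resize(a[155:265,270:380],None,fx=5,fy=5,interpolation=cv2.INTER_CUBIC))
cv2.imwrite('pics/w7b.png',cv2.resize(a[120:250,150:280],None,fx=4,fy=4,interpolation=cv2.INTER_CUBIC))
```

```text
(no output)
```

View pics/w7a.png

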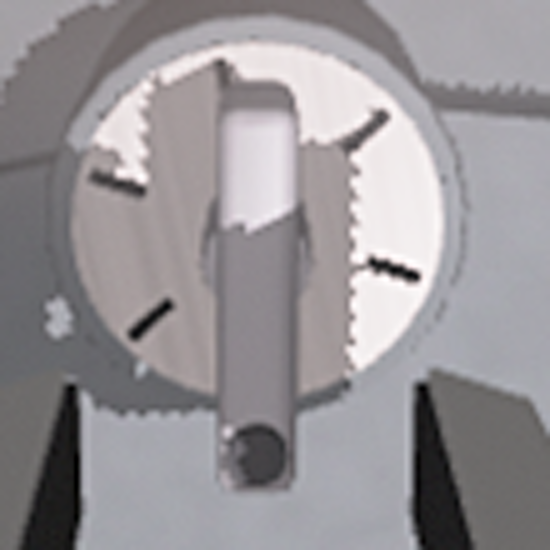

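View pics/w7b.png

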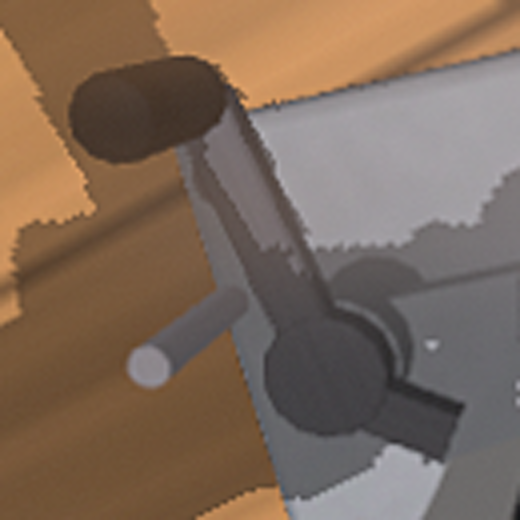

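```bash
python3 - <<'E'
from h import *
import pickle
s=pickle.load(open('w7.pkl','rb'))
f=lambda u,v:(270+(u+.5)/5-.5,155+(v+.5)/5-.5)
g=lambda u,v:(150+(u+.5)/4-.5,120+(v+.5)/4-.5)
A=atz(s,[f(255,487)],.143)[0];B=atz(s,[f(259,110)],.143)[0]
print(A,B,np.linalg.norm(A-B),(A+B)/2,np.degrees(np.arctan2(A[1]-B[1],A[0]-B[0])))
k=atz(s,[g(110,112)],.125)[0]; pv=atz(s,[g(328,372)],.085)[0]; post=[atz(s,[g(150,367)],z)[0] for z in(.08,.1)]
print(k,pv,np.linalg.norm(k[:2]-pv[:2]),np.degrees(np.arctan2(k[1]-pv[1],k[0]-pv[0])),post)
E
python3 tgt.py 0.480 -0.005 0.18 17
```

```text
[0.59215975 0.02568002 0.143     ] [0.54133772 0.05276555 0.143     ] 0.05758909176179988 [0.56674874 0.03922279 0.143     ] -28.05531933617168
[ 0.47477827 -0.0345779   0.125     ] [ 0.54378905 -0.04005672  0.085     ] 0.0692279247195808 175.4607624521485 [array([ 0.52435209, -0.07831108,  0.08      ]), array([ 0.5226003 , -0.06811272,  0.1       ])]
t 21.08 pos [0.5638 0.0391 0.1968] yaw 62.45 F [ 0.3 -0.7 -0.6] T [ 0.008 -0.16  -0.012] w 0.0374
d mm [-77.8 -53.7  17.7] rot [-0.5   0.5  45.44]
```

Request:
{"op": "jog_arm", "data": {
  "series": [
    {"x": 0,"y": 0,"z": 0,"rx": 0,"ry": 0,"rz": 6.5},
    {"x": 0,"y": 0,"z": 0,"rx": 0,"ry": 0,"rz": 6.5},
    {"x": 0,"y": 0,"z": 0,"rx": 0,"ry": 0,"rz": 6.5},
    {"x": 0,"y": 0,"z": 0,"rx": 0,"ry": 0,"rz": 6.5},
    {"x": 0,"y": 0,"z": 0,"rx": 0,"ry": 0,"rz": 6.5},
    {"x": 0,"y": 0,"z": 0,"rx": 0,"ry": 0,"rz": 6.5},
    {"x": 0,"y": 0,"z": 0,"rx": 0,"ry": 0,"rz": 6},
    {"x": 0,"y": 0,"z": 0,"rx": 0,"ry": 0,"rz": 0}
  ],
  "claw": 0
}}

```text
time: 21.75
tool_pos: [0.5597, 0.0391, 0.1855]
ee_rot: [-3.133, 0.025, 0.266]
wrist_force: [0.3, 0.1, -0.6]
width: 0.0003
```

```bash
python3 tgt.py 0.463 -0.005 0.18 17
```

```text
t 21.75 pos [0.5597 0.0391 0.1855] yaw 15.24 F [ 0.3  0.1 -0.6] T [ 0.006 -0.137  0.044] w 0.0003
d mm [-104.8   17.2    8. ] rot [-0.51  1.44 -1.76]
```

Request:
{"op": "jog_arm", "data": {
  "series": [
    {"x": -0.026,"y": 0.004,"z": 0,"rx": -0.1,"ry": 0.4,"rz": -0.5},
    {"x": -0.026,"y": 0.004,"z": 0,"rx": -0.1,"ry": 0.4,"rz": -0.5},
    {"x": -0.026,"y": 0.004,"z": 0,"rx": -0.1,"ry": 0.4,"rz": -0.5},
    {"x": -0.026,"y": 0.004,"z": 0,"rx": -0.1,"ry": 0.3,"rz": -0.3},
    {"x": 0,"y": 0,"z": 0,"rx": 0,"ry": 0,"rz": 0},
    {"x": 0,"y": 0,"z": 0,"rx": 0,"ry": 0,"rz": 0}
  ]
}}

```text
time: 22.25
tool_pos: [0.4574, -0.0061, 0.1764]
ee_rot: [-3.134, 0.012, 0.317]
wrist_force: [-0.2, 0.1, -0.3]
width: 0.0005
```

```bash
python3 tgt.py 0.463 -0.005 0.092 17
```

```text
t 22.25 pos [ 0.4574 -0.0061  0.1764] yaw 18.16 F [-0.2  0.1 -0.3] T [-0.008 -0.108 -0.006] w 0.0005
d mm [ 6.7  1.3 84.3] rot [-0.44  0.7   1.16]
```

Request:
{"op": "jog_arm", "data": {
  "series": [
    {"x": 0.003,"y": 0,"z": 0.025,"rx": -0.2,"ry": 0.3,"rz": 0.4},
    {"x": 0.003,"y": 0,"z": 0.025,"rx": -0.2,"ry": 0.3,"rz": 0.4},
    {"x": 0,"y": 0,"z": 0.015,"rx": 0,"ry": 0,"rz": 0.3},
    {"x": 0,"y": 0,"z": 0,"rx": 0,"ry": 0,"rz": 0},
    {"x": 0,"y": 0,"z": 0,"rx": 0,"ry": 0,"rz": 0}
  ]
}}

```text
time: 22.67
tool_pos: [0.4655, -0.0032, 0.1086]
ee_rot: [-3.141, -0.001, 0.305]
wrist_force: [-0.4, 0.5, -0.9]
width: 0.0005
```

```bash
python3 tgt.py 0.463 -0.005 0.092 17
```

```text
t 22.67 pos [ 0.4655 -0.0032  0.1086] yaw 17.48 F [-0.4  0.5 -0.9] T [-0.028 -0.134 -0.011] w 0.0005
d mm [-2.9  1.  16.6] rot [-0.01 -0.08  0.48]
```

Request:
{"op": "jog_arm", "data": {
  "series": [
    {"x": -0.0015,"y": 0,"z": 0.007,"rx": 0,"ry": 0,"rz": 0.2},
    {"x": -0.0015,"y": 0,"z": 0.006,"rx": 0,"ry": 0,"rz": 0.2},
    {"x": 0,"y": 0,"z": 0,"rx": 0,"ry": 0,"rz": 0},
    {"x": 0,"y": 0,"z": 0,"rx": 0,"ry": 0,"rz": 0}
  ]
}}

```text
time: 23.0
tool_pos: [0.4648, -0.0038, 0.0965]
ee_rot: [3.141, -0.004, 0.3]
wrist_force: [-0.5, 0.1, 0.0]
width: 0.0005
```

```bash
python3 tgt.py 0.467 -0.018 0.092 17; python3 -c "
from h import *
snap('wrist','w8.png')"
```

```text
t 23.0 pos [ 0.4648 -0.0038  0.0965] yaw 17.21 F [-0.5  0.1  0. ] T [-0.003 -0.072 -0.034] w 0.0005
d mm [-2.1 14.2  4.5] rot [ 0.05 -0.24  0.21]
```

View pics/w8.png

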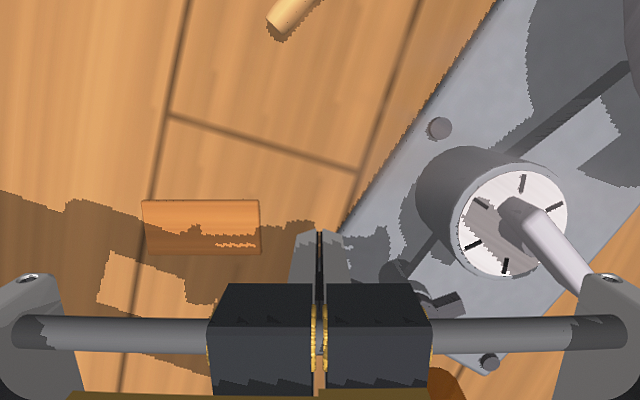

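Request:
{"op": "jog_arm", "data": {
  "series": [
    {"x": 0,"y": 0.006,"z": 0,"rx": 0,"ry": 0,"rz": 0},
    {"x": 0,"y": 0.006,"z": 0,"rx": 0,"ry": 0,"rz": 0},
    {"x": 0,"y": 0.004,"z": 0,"rx": 0,"ry": 0,"rz": 0},
    {"x": 0,"y": 0.004,"z": 0,"rx": 0,"ry": 0,"rz": 0},
    {"x": 0,"y": 0.004,"z": 0,"rx": 0,"ry": 0,"rz": 0},
    {"x": 0,"y": 0.004,"z": 0,"rx": 0,"ry": 0,"rz": 0}
  ]
}}

```text
time: 23.55
tool_pos: [0.4704, -0.0305, 0.0975]
ee_rot: [-3.135, 0.001, 0.301]
wrist_force: [-4.2, 1.5, 1.1]
width: 0.0003
```

```bash
python3 tgt.py 0.484 -0.075 0.095 17
```

```text
t 23.55 pos [ 0.4704 -0.0305  0.0975] yaw 17.27 F [-4.2  1.5  1.1] T [ 0.374  0.577 -0.023] w 0.0003
d mm [-0.2 46.5  2.1] rot [-0.38  0.08  0.27]
```

Run:
```python
from h import *
s=snap('top'); t=snap('scene')
a=cv2.resize(s['img'][150:260,300:430,::-1],None,fx=4,fy=4,interpolation=cv2.INTER_CUBIC); b=cv2.resize(t['img'][150:260,230:300,::-1],None,fx=4,fy=4,interpolation=cv2.INTER_CUBIC)
cv2.imwrite('pics/tp9.png',np.hstack([a,b]))
```

```text
(no output)
```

View pics/tp9.png

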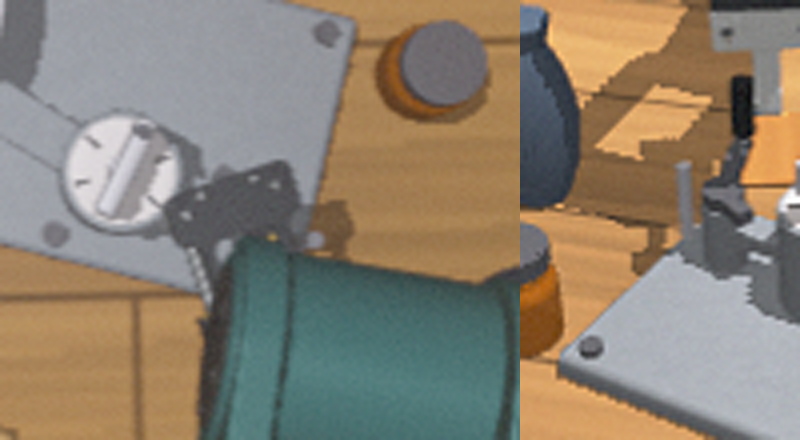

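Request:
{"op": "jog_arm", "data": {
  "series": [
    {"x": 0,"y": 0.005,"z": 0,"rx": 0,"ry": 0,"rz": 0},
    {"x": 0,"y": 0.005,"z": 0,"rx": 0,"ry": 0,"rz": 0},
    {"x": 0,"y": 0.005,"z": 0,"rx": 0,"ry": 0,"rz": 0},
    {"x": 0,"y": 0.005,"z": 0,"rx": 0,"ry": 0,"rz": 0},
    {"x": 0,"y": 0.005,"z": 0,"rx": 0,"ry": 0,"rz": 0},
    {"x": 0,"y": 0.005,"z": 0,"rx": 0,"ry": 0,"rz": 0}
  ]
}}

```text
time: 24.15
tool_pos: [0.4814, -0.0618, 0.097]
ee_rot: [-3.137, -0.002, 0.302]
wrist_force: [-0.6, 1.7, -1.0]
width: 0.0005
```

```bash
python3 tgt.py 0.484 -0.075 0.095 17
```

```text
t 24.15 pos [ 0.4814 -0.0618  0.097 ] yaw 17.29 F [-0.6  1.7 -1. ] T [ 0.452 -0.075  0.031] w 0.0005
d mm [-1.4 13.4  1.9] rot [-0.29 -0.09  0.29]
```

Request:
{"op": "jog_arm", "data": {
  "series": [
    {"x": 0,"y": 0.003,"z": 0,"rx": 0,"ry": 0,"rz": 0},
    {"x": 0,"y": 0.003,"z": 0,"rx": 0,"ry": 0,"rz": 0},
    {"x": 0,"y": 0.003,"z": 0,"rx": 0,"ry": 0,"rz": 0}
  ]
}}

```text
time: 24.4
tool_pos: [0.4867, -0.0715, 0.097]
ee_rot: [-3.137, -0.007, 0.301]
wrist_force: [2.1, 4.6, -0.9]
width: 0.0003
```

```bash
python3 tgt.py 0.484 -0.075 0.095 17
```

```text
t 24.4 pos [ 0.4867 -0.0715  0.097 ] yaw 17.26 F [ 2.1  4.6 -0.9] T [ 0.74  -0.366 -0.006] w 0.0003
d mm [-3.6  2.6  2. ] rot [-0.27 -0.39  0.26]
```

Request:
{"op": "jog_arm", "data": {
  "series": [
    {"x": 0,"y": 0.002,"z": 0,"rx": 0,"ry": 0,"rz": 0},
    {"x": 0,"y": 0.002,"z": 0,"rx": 0,"ry": 0,"rz": 0}
  ]
}}

```text
time: 24.57
tool_pos: [0.4874, -0.0723, 0.097]
ee_rot: [-3.129, -0.007, 0.302]
wrist_force: [-3.5, 9.1, 3.4]
width: 0.0006
```

```bash
python3 tgt.py 0.484 -0.075 0.095 17
```

```text
t 24.57 pos [ 0.4874 -0.0723  0.097 ] yaw 17.29 F [-3.5  9.1  3.4] T [1.661 0.609 0.023] w 0.0006
d mm [-4.   1.6  1.9] rot [-0.75 -0.41  0.29]
```

Request:
{"op": "jog_arm", "data": {
  "series": [
    {"x": 0,"y": 0.004,"z": 0,"rx": 0.3,"ry": 0,"rz": 0},
    {"x": 0,"y": 0.004,"z": 0,"rx": 0,"ry": 0,"rz": 0}
  ]
}}

```text
time: 24.73
tool_pos: [0.4872, -0.0721, 0.0972]
ee_rot: [-3.105, -0.006, 0.305]
wrist_force: [-4.1, 12.4, 3.3]
width: 0.0005
```

```bash
python3 tgt.py 0.484 -0.075 0.095 17
```

```text
t 24.73 pos [ 0.4872 -0.0721  0.0972] yaw 17.47 F [-4.1 12.4  3.3] T [2.166 0.625 0.008] w 0.0005
d mm [-4.   1.9  2.1] rot [-2.12 -0.34  0.48]
```

Request:
{"op": "jog_arm", "data": {
  "series": [
    {"x": 0,"y": -0.008,"z": 0,"rx": -1,"ry": 0,"rz": 0},
    {"x": 0,"y": -0.01,"z": 0,"rx": -0.5,"ry": 0,"rz": 0},
    {"x": 0,"y": -0.01,"z": 0,"rx": 0,"ry": 0,"rz": 0},
    {"x": 0,"y": 0,"z": -0.03,"rx": 0,"ry": 0,"rz": 0},
    {"x": 0,"y": 0,"z": -0.04,"rx": 0,"ry": 0,"rz": 0},
    {"x": 0,"y": 0,"z": -0.04,"rx": 0,"ry": 0,"rz": 0},
    {"x": 0,"y": 0,"z": -0.03,"rx": 0,"ry": 0,"rz": 0},
    {"x": -0.04,"y": 0,"z": -0.01,"rx": 0,"ry": 0,"rz": 0},
    {"x": -0.04,"y": 0,"z": 0,"rx": 0,"ry": 0,"rz": 0},
    {"x": -0.04,"y": 0,"z": 0,"rx": 0,"ry": 0,"rz": 0},
    {"x": -0.03,"y": 0,"z": 0,"rx": 0,"ry": 0,"rz": 0},
    {"x": 0,"y": 0,"z": 0,"rx": 0,"ry": 0,"rz": 0}
  ]
}}

```text
time: 25.73
tool_pos: [0.3314, -0.0942, 0.2551]
ee_rot: [3.133, -0.001, 0.309]
wrist_force: [0.2, 0.6, 0.7]
width: 0.0007
```

Run:
```python
from h import *
import pickle
s=snap('top','top9.png'); t=snap('scene','scene9.png'); w=snap('wrist','w9.png')
pickle.dump((s,t,w),open('s9.pkl','wb')); print(robot.get_obs()['tool_pos'],robot.get_obs()['time'])
a=cv2.resize(s['img'][140:250,290:430,::-1],None,fx=5.5,fy=5.4,interpolation=cv2.INTER_CUBIC); cv2.imwrite('pics/topc9.png',a)
```

```text
[ 0.33479443 -0.09315984  0.25418676] 25.8833
```

View pics/top9.png

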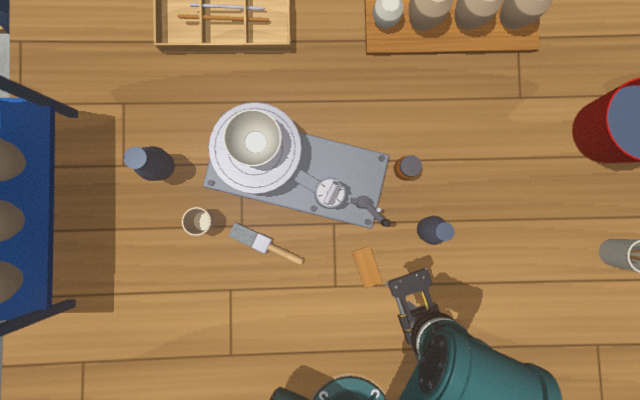

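View pics/topc9.png

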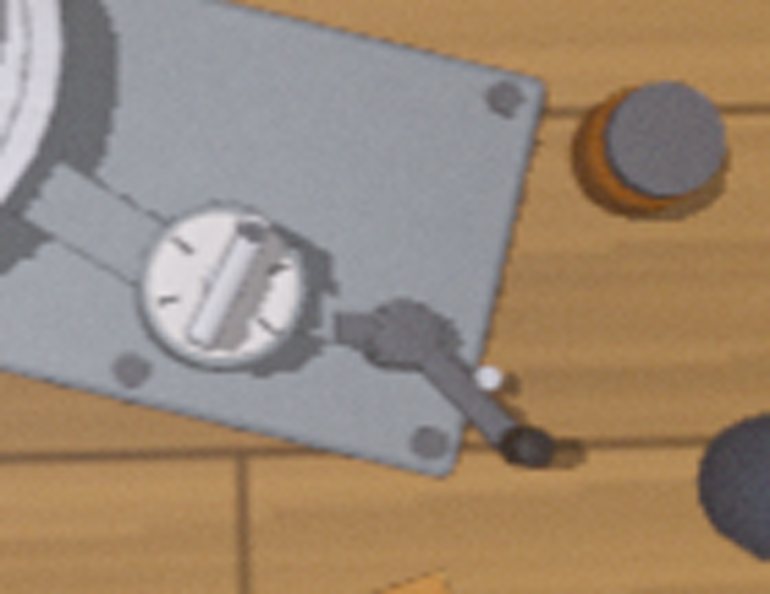

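View pics/scene9.png

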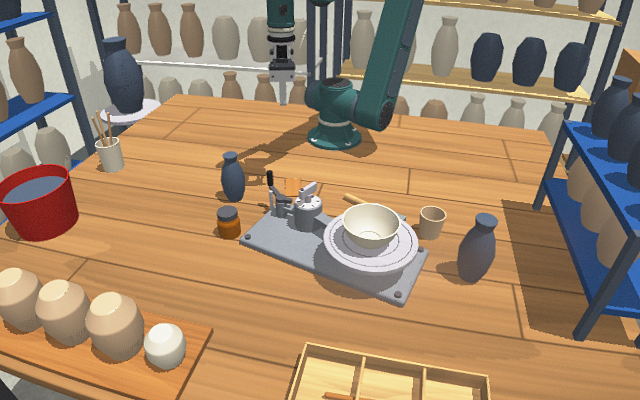

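Run:
```python
from h import *
import pickle
s,t,w=pickle.load(open('s9.pkl','rb')); s0,_=pickle.load(open('sc.pkl','rb'))
f=lambda u,v:(290+(u+.5)/5.5-.5,140+(v+.5)/5.4-.5)
k=atz(s,[f(530,446)],.125)[0]; pv=np.array([.544,-.0434])
print(k,np.hypot(*(k[:2]-pv)),'lock',(np.arctan2(k[1]-pv[1],k[0]-pv[0])%(2*np.pi))-np.pi+.2704)
e=atz(s,[f(250,227),f(199,345)],.143); print('handle yaw',np.degrees(np.arctan2(*(e[0]-e[1])[[1,0]])))
d=cv2.absdiff(s['img'],s0['img']).max(2)>40
d[:, :]&=True; ys,xs=np.nonzero(d[90:300,100:460]); 
n,l,st,c=cv2.connectedComponentsWithStats(d.astype(np.uint8)); print([x.tolist() for x in st[1:] if x[4]>25])
```

```text
[ 0.49402228 -0.08781468  0.125     ] 0.06686131909272325 lock 0.9969309943362927
handle yaw -24.420596680926586
[[355, 190, 10, 7, 33], [358, 209, 18, 26, 246], [375, 213, 21, 14, 143], [270, 255, 370, 145, 24427], [335, 378, 48, 22, 463], [319, 390, 9, 10, 53]]
```

```bash
python3 -c "
from bench import ticket
print(ticket.close_job())"
```

```text
the job is handed in; nothing more can be done
None
```

I set the brake, swung the lock lever to its stop, moved the arm clear and handed the job in, with the arm's clock at about 26 of the 69 s.

- **Screw:** I turned it clockwise in small steps. It first touched about 73.5° from the start, at a tool yaw of about 2.6°, which is good to about 0.3°. I took it to about 0.19–0.22 N m above the drag; the joint reading gives the low end and the wrist sensor the high end. I then backed it off to a tool yaw of 62.5°, which is about 60° from first touch.
- **Handle check:** After letting go, the wrist camera put the handle at −28.1°, and the tool reading implied −27.5°. The top camera measured the net turn since the start as 13.0°, against 13.7° from the wrist camera. Its absolute angle was about 3° off the wrist camera's both before and after.
- **Lever:** I pushed the knob with closed fingers until it stopped moving at about 12 N. In the top picture the arm lies against the post, and I measured the lock at 0.997 rad.
- **Other things:** Comparing the top pictures from before and after, only the handle and lever areas and the robot itself (with its shadow) had changed. The bowl, pots and tools had not moved.
- **Mishap:** My first grip was too low. It closed on the stem below the bar, so I opened, raised the gripper about 12 mm and gripped the bar before turning anything.

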